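# Sort the photographed exhibits by kind into their trays

## Robot

A 7-joint arm with a two-finger parallel gripper is mounted at the origin on the work surface. World frame = base frame: x ahead of the robot, y to its left, z up, the work surface at z = 0. Lengths are in m, angles in rad, forces in N, time in s.
With the tool pointing down it reaches from about 0.425 to 0.975 m from the base axis. Payload 16.7 kg.
Tool frame: the origin (TCP) lies midway between the tips of the shut fingers; the grasp point (between the pads) lies 19 mm behind it (robot.grasp_offset is the distance from the TCP to the grasp point, in m); z points along the fingers, x is the direction in which the jaws open and shut, and the axes are right-handed (so a half turn about z gives the same grasp; the last joint's range is limited). The gripper opens to 85 mm and grips with 20 to 120 N. Pads are 22 mm wide; open, the fingers measure 114 mm over their backs; the gripper's body (76 mm by 85 mm) begins 54 mm behind the grasp point. The pads swing forward as they close: fully open they stand 13 mm farther back than shut.
Start: joints at [1, 0.426, 0.074, 1.606, -0.034, 1.111, -0.067], TCP at [0.276, -0.616, 0.231] pointing down, gripper open.
Joint ranges: [-2.85, 2.85], [-0.5, 2.14], [-1.23, 1.37], [0.21, 2.46], [-1.02, 4.16], [0.16, 2.05], [-2.73, 2.73]. Speed limits (rad/s): [1.89, 1.89, 2.39, 2.39, 3.01, 3.01, 3.01].

## Interface

Orientations are given as a rotation vector (axis times angle).
In Python, from bench import robot, eyes gives the robot as it stands.
- The arm moves only by the tool move_arm, never from a script. Its argument "targets" is one flat list of numbers, 6 for each row, row after row: the shift along the tool's x, y, z in cm, then the turn, a rotation vector about the tool's x, y, z in degrees. A call has 1 to 8 rows; each row shifts and turns the pose as measured when the row begins, along the tool's axes as they then stand; what a row does not reach is not made up. A row lasts 1/10 s, in which the tool goes at most 50 mm and 8.59 degrees, less where a joint would pass 70% of its speed; a pose out of reach is approached as far as the arm can. A call with a gripper value outside its range is refused whole. "jaw" is the finger opening in cm, from 0 to 8.54, set as the call begins (left out, the last holds). The fingers move at their own pace and stop on an object; "force" is the grip in N (left out, the last holds). Time passes only in rows, so rows that do not move let the fingers close. It gives the time, the measured TCP pose, the force and the opening at its end, in the units of the state.
- robot.get_obs(): the state, without advancing time (a new reading comes with each control period).
- eyes.camera(name): name is "side" or "top"; returns the picture (384x512x3 uint8, red, green, blue); there is no depth.
- eyes.calibration(name): a dict with "camera_matrix" (3x3 intrinsics, pixels), "k1" (the pictures are not rectified: a ray, as slopes to the right and down, at radius r is drawn at 1 + k1 r^2 times it, then the intrinsics apply), "origin" and "attitude" of the camera in the world. Camera axes: x right, y up, looking along -z (the intrinsics and any distortion apply to the point x, -y, -z); pixel columns grow to the right and rows downward; lengths in m; the calibration is good to about 2 mm. A picture is of the moment at which its call begins. calibration takes no time and is no camera call.
- robot.finish_job(): hands the job in, once; it reports no verdict.
The state is a dict: "time": time; "joint_positions": joint angles; "qd": joint speeds; "joint_torque": joint torques, N m; "tool_pos": TCP position; "orientation": TCP orientation; "wrist_force": force on the tool from outside, world axes, zero at the start; "torque": the same for the moment, N m; "grip_width": finger opening in m.
Only numpy, scipy, OpenCV 4.12 (cv2) and the standard library are available. Lean on these libraries where they do the work, as an engineer would, in place of code of your own. Each camera call takes 0.05 s, during which the arm holds its last target.

## Task

The five things lying on the mat have been photographed; now sort them by kind: put both tape rolls, both glue bottles and the torch into the grey tray that already holds one of the same kind. Lay each one down gently (do not drop it) so that it lies flat on the tray's floor and not on another thing, and leave the two yellow photo markers standing where they are.

Things in the scene. Friction and masses are not known exactly. Their poses are not given: they have to be found in the camera images.
- tape_white: white roll of adhesive tape lying flat, outside diameter 56 mm, 19 mm thick, with a hole of 33 mm and a card core; origin at the middle of the roll (9.5 mm above what it lies on), z along the roll's axis. On the dark green mat (mat top 3 mm above the table) at the start.
- tape_red: red roll of adhesive tape lying flat, outside diameter 56 mm, 19 mm thick, with a hole of 33 mm and a card core; origin at the middle of the roll (9.5 mm above what it lies on), z along the roll's axis. On the dark green mat (mat top 3 mm above the table) at the start.
- glue_orange: small white glue bottle with orange cap and label band, lying on its broad side; flat white body 74 mm long, 38 mm wide, 24 mm thick, then shoulder and thin nozzle, 96 mm over all; origin at the middle of the white body (12 mm above what it lies on), x along the bottle towards the nozzle (its tip at x = +59 mm), y across the 38 mm width, z through the thickness. On the dark green mat (mat top 3 mm above the table) at the start.
- glue_green: small white glue bottle with green cap and label band, lying on its broad side; flat white body 74 mm long, 38 mm wide, 24 mm thick, then shoulder and thin nozzle, 96 mm over all; origin at the middle of the white body (12 mm above what it lies on), x along the bottle towards the nozzle (its tip at x = +59 mm), y across the 38 mm width, z through the thickness. On the dark green mat (mat top 3 mm above the table) at the start.
- torch: black pocket torch with a yellow six-sided head and a black six-sided tail, lying; 112 mm long, barrel 24 mm thick, head (29 mm long) and tail (14 mm long) 32 mm across flats so that it does not roll; origin on its axis in the middle of its length (16 mm above what it lies on), x along the torch towards the lamp end; the bare barrel runs from x = -42 to +17 mm, then a short cone widens to the head. On the dark green mat (mat top 3 mm above the table) at the start.
- tray_tape: plain grey open tray, fixed, 144 mm along its x by 228 mm along its y, 32 mm high, walls and floor 4 mm thick (inside 136 x 220 mm, floor top 4 mm above the origin); the three trays look alike and change places, this one is known by the blue tape roll (56 mm across) already lying loose in it, near its +y end, middle at about y = +74 mm; the rest of the floor is free. Origin at the middle of the tray's underside, z up.
- tray_glue: plain grey open tray, fixed, 144 mm along its x by 228 mm along its y, 32 mm high, walls and floor 4 mm thick (inside 136 x 220 mm, floor top 4 mm above the origin); the three trays look alike and change places, this one is known by the white glue bottle with blue cap and band already lying loose in it, along x near its +y end, middle at about y = +86 mm; the rest of the floor is free. Origin at the middle of the tray's underside, z up.
- tray_torch: plain grey open tray, fixed, 144 mm along its x by 228 mm along its y, 32 mm high, walls and floor 4 mm thick (inside 136 x 220 mm, floor top 4 mm above the origin); the three trays look alike and change places, this one is known by the silver torch with a black head already lying loose in it, along x near its +y end, middle at about y = +88 mm; the rest of the floor is free. Origin at the middle of the tray's underside, z up.
- marker_a: blank yellow folded photo marker standing like a little roof among the things, 56 mm along its y, about 44 mm along its x, 57 mm high, 40 g, loose; origin at the middle of its foot, z up. It is to stay where it is.
- marker_b: blank yellow folded photo marker standing like a little roof among the things, 56 mm along its y, about 44 mm along its x, 57 mm high, 40 g, loose; origin at the middle of its foot, z up. It is to stay where it is.
Mind the look-alikes: they are no part of the job. What is shaped like the glue_green but pink or red is not meant.

How it is judged:
By the outcome, as a careful person would: the job done as asked, in the order asked, and still so for the second after the job is handed in, with the robot touching nothing.
It also fails if it takes over 125 s, if anything falls off the work surface, if the arm or the gripper's body presses on something with over 40 N, if the wrist force passes 120 N, or if a joint passes its speed limit or range.

## Working session

There is one attempt and no reset: what is moved stays moved. The work goes in short steps, Python scripts to look and compute and a tool call to move; the robot and the scene stay as the last step left them, time stands still between calls to the robot, and variables do not carry over. Pictures are saved under pics/ and viewed, and the job is handed in when it is done.

Besides the shell and the picture viewer there is one more tool, called after ">>>" in YAML: its name, and indented under it one key for each argument. move_arm: Moves the arm, as the interface text tells. Its arguments: {"type":"object","properties":{"targets":{"type":"array"},"jaw":{"type":"number"},"force":{"type":"number"}},"required":["targets"]}

```bash
mkdir -p pics; ls; python3 - <<'E'
from bench import robot, eyes
import cv2
o=robot.get_obs()
print(o)
for n in ("top","side"):
    im=eyes.camera(n); cv2.imwrite(f"pics/{n}0.png",im[:,:,::-1])
    print(n,eyes.calibration(n))
E
```

```text
pics
{'time': 0.0, 'joint_positions': array([ 0.9994711 ,  0.42671073,  0.07384835,  1.60655432, -0.03407174,
        1.11077829, -0.06705604]), 'qd': array([-3.03690267e-04, -1.09651537e-03,  8.14535987e-04,  3.47809001e-04,
       -1.54207973e-05, -1.24696377e-03,  3.41081891e-05]), 'joint_torque': array([ 1.52328212e-03, -9.49834871e+01,  3.76063406e+00, -4.63504064e+01,
        1.91481784e-02,  1.03214511e-02, -7.71933514e-05]), 'tool_pos': array([ 0.27618202, -0.61550762,  0.23064796]), 'orientation': array([-2.63683965e+00,  1.70681264e+00,  1.65881364e-03]), 'wrist_force': array([0.54655888, 0.38034027, 0.65986491]), 'torque': array([ 0.03375595,  0.00407323, -0.07917612]), 'grip_width': 0.08539224755947182}
top {'camera_matrix': array([[387.22883274,   0.        , 253.99935355],
       [  0.        , 387.22883274, 189.61720984],
       [  0.        ,   0.        ,   1.        ]]), 'k1': 0.0002715466998101845, 'origin': array([ 0.2325179 , -0.00798782,  0.94601033]), 'attitude': array([ 0.17992785, -0.16521317, -1.53564569])}
side {'camera_matrix': array([[453.27250671,   0.        , 258.40017043],
       [  0.        , 453.27250671, 188.6649316 ],
       [  0.        ,   0.        ,   1.        ]]), 'k1': -0.030626817924916273, 'origin': array([0.36027374, 0.89988246, 0.83155221]), 'attitude': array([ 0.02833178, -1.27154254, -2.85099279])}
```

View pics/top0.png

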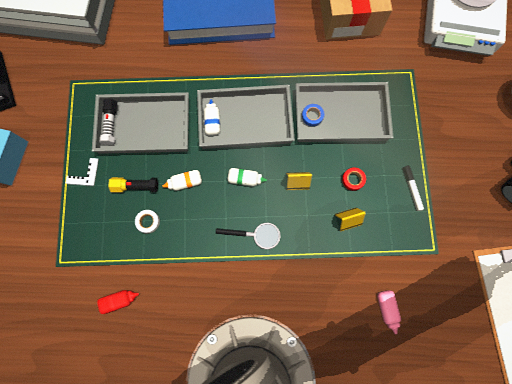

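View pics/side0.png

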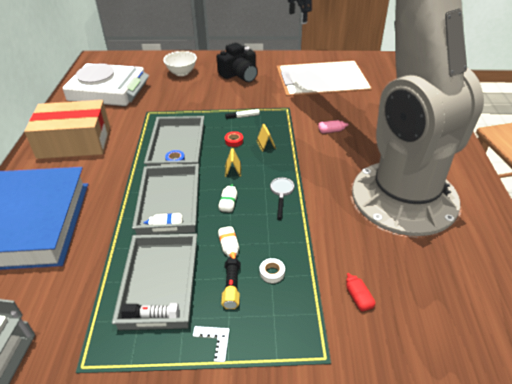

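The top view shows the torch at (133,185), the orange glue at (182,181), the green glue at (245,178), the white tape at (147,221), the red tape at (354,179), and the markers at (299,181) and (350,219). The torch, glue and tape trays run left to right. The pink and red bottles are off the mat.

```bash
cat > h.py <<'E'
import numpy as np, cv2
from scipy.spatial.transform import Rotation as R
from bench import robot, eyes
def cal(n):
    c=eyes.calibration(n); return c,R.from_rotvec(c['attitude']).as_matrix()
def ray(n,uv):
    c,A=cal(n);K=c['camera_matrix'];uv=np.atleast_2d(uv).astype(float)
    d=np.c_[(uv[:,0]-K[0,2])/K[0,0],(uv[:,1]-K[1,2])/K[1,1]]
    s=d.copy()
    for _ in range(10): s=d/(1+c['k1']*(s**2).sum(1,keepdims=True))
    v=np.c_[s[:,0],-s[:,1],-np.ones(len(s))]@A.T
    return c['origin'],v
def onplane(n,uv,z):
    o,v=ray(n,uv); return o+v*((z-o[2])/v[:,2:3])
def proj(n,P):
    c,A=cal(n);K=c['camera_matrix'];p=(np.atleast_2d(P)-c['origin'])@A
    s=np.c_[p[:,0]/-p[:,2],-p[:,1]/-p[:,2]];s=s*(1+c['k1']*(s**2).sum(1,keepdims=True))
    return np.c_[s[:,0]*K[0,0]+K[0,2],s[:,1]*K[1,1]+K[1,2]]
def big(m,box=None):
    m=m.astype(np.uint8)
    if box is not None:
        k=np.zeros_like(m);k[box[1]:box[3],box[0]:box[2]]=1;m=m*k
    n,l,st,ce=cv2.connectedComponentsWithStats(m)
    i=1+np.argmax(st[1:,4]); ys,xs=np.where(l==i)
    return np.c_[xs,ys],st[i]
E
python3 - <<'E'
import cv2
for n,b in (("top0",(60,65,440,270)),("side0",(80,100,330,370))):
    im=cv2.imread(f"pics/{n}.png")
    c=im[b[1]:b[3],b[0]:b[2]]
    s=min(800/c.shape[1],600/c.shape[0])
    c=cv2.resize(c,None,fx=s,fy=s,interpolation=cv2.INTER_CUBIC);print(n,s,c.shape)
    cv2.imwrite(f"pics/{n}_z.png",c)
E
```

```text
top0 2.1052631578947367 (432, 800, 3)
side0 2.2222222222222223 (600, 556, 3)
```

```bash
python3 - <<'E'
from h import *
np.set_printoptions(precision=4,suppress=True)
im=cv2.imread("pics/top0.png");hsv=cv2.cvtColor(im,cv2.COLOR_BGR2HSV).astype(int);H,S,V=hsv[...,0],hsv[...,1],hsv[...,2]
red=((H<8)|(H>172))&(S>120)&(V>80)
yel=(H>18)&(H<34)&(S>130)&(V>100)
ora=(H>6)&(H<20)&(S>150)&(V>120)
white=(S<60)&(V>150)
blk=(V<45)
grn=(H>50)&(H<80)&(S>120)&(V>110)
def rep(name,m,box,z):
    p,st=big(m,box); c=p.mean(0); r=cv2.minAreaRect(p.astype(np.float32))
    w=onplane("top",p,z); mu=w.mean(0); e,U=np.linalg.eigh(np.cov((w-mu)[:,:2].T))
    print(name,st,c,"W",mu,"dir",U[:,1],"ang",np.degrees(np.arctan2(U[1,1],U[0,1])),"ext",np.ptp((w-mu)[:,:2]@U,axis=0), "midext",)
    q=(w-mu)[:,:2]@U; mid=(q.max(0)+q.min(0))/2; print("   mid",mu[:2]+U@mid)
rep("tape_red",red,(330,160,380,200),.022)
rep("tape_white",white,(125,200,170,245),.022)
rep("glue_o white",white,(155,165,210,200),.02)
rep("glue_o orange+white",white|ora,(155,165,210,200),.02)
rep("glue_o cap",ora,(155,165,172,200),.015)
rep("glue_g white",white,(215,160,275,195),.02)
rep("glue_g all",white|grn,(215,160,275,195),.02)
rep("torch head",yel|ora,(100,170,128,200),.019)
rep("torch blk",blk|yel|ora,(100,170,160,200),.019)
rep("mA",yel,(280,165,320,195),.03)
rep("mB",yel,(330,200,372,235),.03)
# trays: corners by eye, top z .032+.003?
for nm,c in (("torch",[(94,94),(187,94),(190,152),(93,155)]),("glue",[(197,89),(289,86),(294,144),(198,150)]),("tape",[(295,84),(388,83),(393,141),(297,143)])):
    print(nm,onplane("top",c,.035)[:,:2].tolist())
E
```

```text
tape_red [343 167  23  23 257] [353.5331 178.8444] W [ 0.4736 -0.2399  0.022 ] dir [-0.8002  0.5997] ang 143.1529728804346 ext [0.0556 0.0592] midext
   mid [ 0.4743 -0.2402]
tape_white [135 210  24  23 265] [146.3057 220.8717] W [0.3555 0.2606 0.022 ] dir [-0.0422  0.9991] ang 92.42000546353553 ext [0.0535 0.056 ] midext
   mid [0.3553 0.2604]
glue_o white [167 173  20  17 246] [176.752  181.6951] W [0.4549 0.1948 0.02  ] dir [-0.2992  0.9542] ang 107.41108475014423 ext [0.0382 0.0444] midext
   mid [0.4542 0.1962]
glue_o orange+white [162 170  40  20 440] [183.0636 180.1568] W [0.4592 0.1794 0.02  ] dir [-0.2812  0.9597] ang 106.33158200195135 ext [0.0392 0.0968] midext
   mid [0.4579 0.1842]
glue_o cap [162 182   6   6  19] [165.1053 184.7895] W [0.4474 0.2241 0.015 ] dir [-0.4463  0.8949] ang 116.50625317124704 ext [0.0129 0.0141] midext
   mid [0.4462 0.2248]
glue_g white [242 170  20  16 256] [250.8047 177.457 ] W [0.4706 0.0126 0.02  ] dir [0.0827 0.9966] ang 85.25523858242872 ext [0.038  0.0464] midext
   mid [0.4705 0.0112]
glue_g all [228 168  39  18 476] [244.6092 176.5336
[... 632 characters left out ...]
336 208  30  23 401] [351.1097 218.0424] W [ 0.3749 -0.2295  0.03  ] dir [-0.4009  0.9161] ang 113.6348904961988 ext [0.0444 0.0703] midext
   mid [ 0.3753 -0.2301]
torch [[0.6761306073429478, 0.42028954541478064], [0.682316662344226, 0.18204631661539758], [0.5274465284721697, 0.16424527684542944], [0.5132368836700547, 0.4032206161807862]]
glue [[0.696866463998111, 0.15732509956984886], [0.7113225961724701, -0.07817688502606981], [0.5551131864132632, -0.09198909257518728], [0.5331491348083667, 0.14480720660129764]]
tape [[0.7173158600095839, -0.09350983853215014], [0.7262354719974715, -0.3316810909805523], [0.5694982724558155, -0.3367291221353643], [0.5579196412941475, -0.09939373863296341]]
```

View pics/top0_z.png

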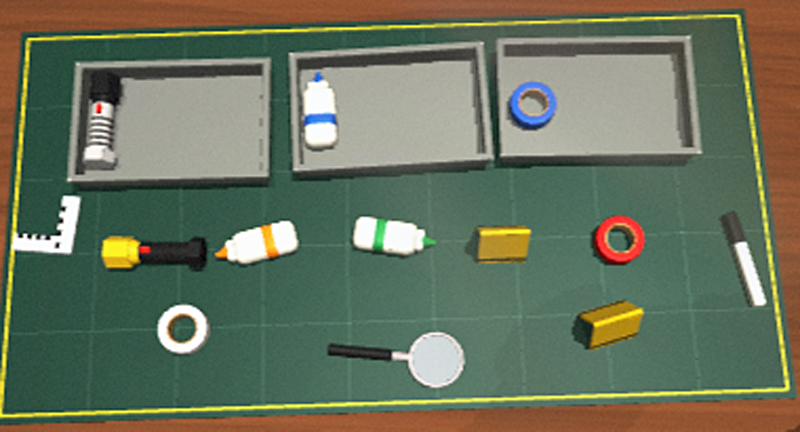

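View pics/side0_z.png

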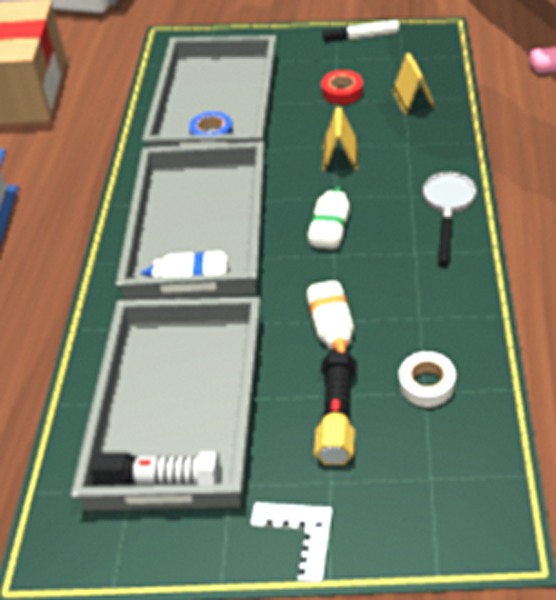

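```bash
python3 - <<'E'
from h import *
np.set_printoptions(precision=4,suppress=True)
im=cv2.imread("pics/side0.png");hsv=cv2.cvtColor(im,cv2.COLOR_BGR2HSV).astype(int);H,S,V=hsv[...,0],hsv[...,1],hsv[...,2]
red=((H<8)|(H>172))&(S>120)&(V>80)
yel=(H>18)&(H<34)&(S>130)&(V>100)
ora=(H>6)&(H<20)&(S>150)&(V>120)
white=(S<60)&(V>150)
blk=(V<45)
grn=(H>50)&(H<80)&(S>120)&(V>110)
def rep(name,m,box,z):
    p,st=big(m,box)
    w=onplane("side",p,z); mu=w.mean(0); e,U=np.linalg.eigh(np.cov((w-mu)[:,:2].T))
    q=(w-mu)[:,:2]@U; mid=(q.max(0)+q.min(0))/2
    print(name,st,"W",mu[:2],"mid",mu[:2]+U@mid,"ang",np.degrees(np.arctan2(U[1,1],U[0,1])),"ext",np.ptp(q,axis=0))
rep("tape_red",red,(222,128,247,150),.017)
rep("tape_white",white,(255,255,290,285),.017)
rep("glue_o",white|ora,(212,222,248,257),.015)
rep("glue_g",white|grn,(212,183,244,215),.015)
rep("torch",blk|yel|ora|red,(215,255,245,312),.019)
rep("mA",yel,(222,145,245,180),.03)
rep("mB",yel,(253,120,280,155),.03)
t=cv2.imread("pics/top0.png")[70:170,85:400]
for i in range(3):
    c=cv2.resize(t[:, i*100:i*100+115],None,fx=6,fy=6,interpolation=cv2.INTER_CUBIC)
    for k in range(0,115,10): cv2.line(c,(k*6,0),(k*6,5),(0,255,255),1); 
    for k in range(0,100,10): cv2.line(c,(0,k*6),(5,k*6),(0,255,255),1)
    cv2.imwrite(f"pics/tray{i}.png",c)
E
```

```text
tape_red [224 131  19  16 202] W [ 0.4723 -0.2333] mid [ 0.4743 -0.2369] ang 92.658564228422 ext [0.0557 0.0794]
tape_white [259 258  27  25 391] W [0.3535 0.2657] mid [0.3527 0.2647] ang 92.19487590086952 ext [0.0586 0.0676]
glue_o [218 226  21  31 408] W [0.4577 0.1771] mid [0.457  0.1789] ang 105.90545241938308 ext [0.0407 0.099 ]
glue_g [218 184  19  27 352] W [0.4709 0.0282] mid [0.4706 0.0236] ang 84.87768771547826 ext [0.0414 0.1028]
torch [222 260  18  48 315] W [0.4405 0.3021] mid [0.4424 0.3028] ang 91.1243726943962 ext [0.0356 0.1249]
mA [225 148  16  28 217] W [ 0.4654 -0.1057] mid [ 0.4684 -0.1098] ang 97.0810774815107 ext [0.0442 0.121 ]
mB [257 124  18  27 212] W [ 0.3798 -0.2278] mid [ 0.3739 -0.2295] ang 89.72319761857143 ext [0.0512 0.1356]
```

View pics/tray0.png

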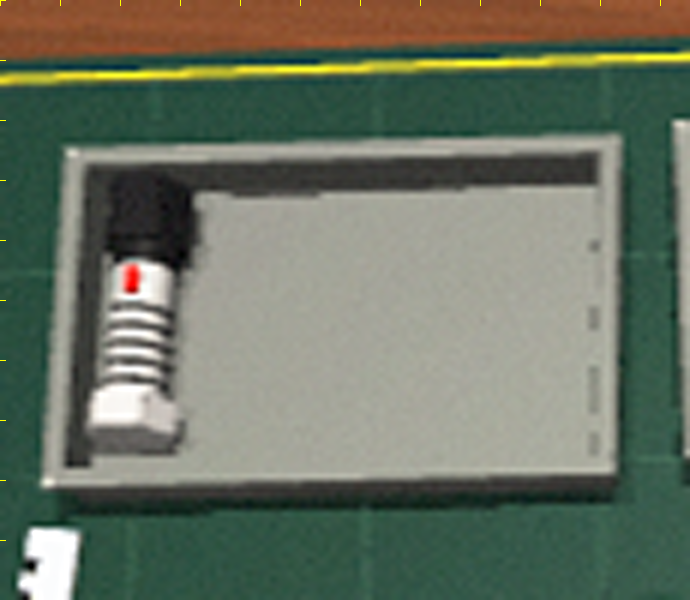

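View pics/tray1.png

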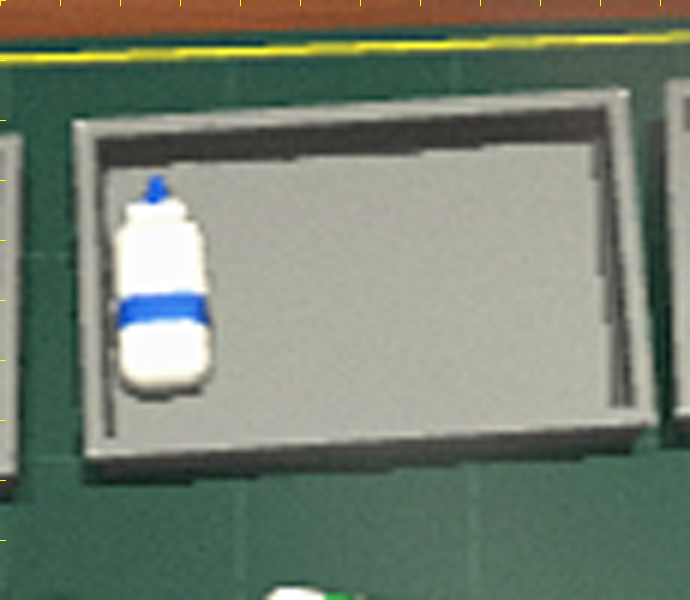

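View pics/tray2.png

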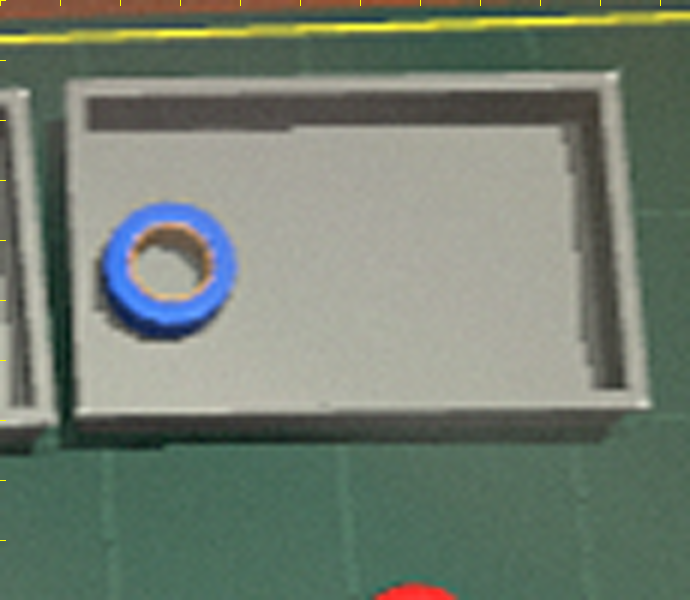

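```bash
python3 - <<'E'
from h import *
np.set_printoptions(precision=4,suppress=True)
for i,(nm,c) in enumerate((("torch",[(66,148),(621,135),(616,475),(42,485)]),("glue",[(75,122),(627,90),(656,420),(87,457)]),("tape",[(68,82),(618,73),(650,405),(77,412)]))):
    p=(np.array(c)+.5)/6-.5+[85+100*i,70]
    w=onplane("top",p,.035)[:,:2]
    y=(w[0]+w[3]-w[1]-w[2]);x=(w[0]+w[1]-w[2]-w[3])
    print(nm,w.mean(0),"yaw from y",np.degrees(np.arctan2(-y[0],y[1])),"from x",np.degrees(np.arctan2(x[1],x[0])),np.linalg.norm(y)/2,np.linalg.norm(x)/2)
o=robot.get_obs();M=R.from_rotvec(o['orientation']).as_matrix();print(M,o['time'])
E
```

```text
torch [0.606  0.2939] yaw from y 2.766669970000228 from x 3.029463348210324 0.23681466115941016 0.15151648609269247
glue [0.6301 0.0324] yaw from y 5.274486151282352 from x 5.26298296155566 0.2359039059123355 0.14999079553329508
tape [ 0.6498 -0.216 ] yaw from y 2.3823869182437907 from x 2.0625642425582003 0.23599857592974113 0.14962862655537726
[[ 0.4093 -0.9124 -0.0005]
 [-0.9124 -0.4093  0.001 ]
 [-0.0011  0.0001 -1.    ]] 0.1
```

```bash
cat > plan.py <<'E'
import sys
from h import *
def plan(x,y,z,jaw,obs=None,n=None):
    o=obs or robot.get_obs(); p=np.array(o['tool_pos']); M=R.from_rotvec(o['orientation'])
    best=None
    a=np.radians(jaw); X=np.array([np.cos(a),np.sin(a),0]);Z=np.array([0,0,-1.]);T=R.from_matrix(np.c_[X,np.cross(Z,X),Z])
    rv=(M.inv()*T).as_rotvec(); d=np.array([x,y,z])-p
    k=n or max(1,int(np.ceil(np.linalg.norm(d)/.047)),int(np.ceil(np.degrees(np.linalg.norm(rv))/8.4)))
    out=[]
    for i in range(k):
        Mi=M*R.from_rotvec(rv*i/k); s=Mi.inv().apply(d/k)*100
        out.append([round(float(v),1) for v in s]+[round(float(v),1) for v in np.degrees(rv/k)])
    print("t",round(o['time'],2),"pos",np.round(p,4),"jaw",round(float(np.degrees(np.arctan2(*M.as_matrix()[1::-1,0]))),1),"tilt",np.round(M.as_matrix()[2,:2],3),"w",round(o['grip_width'],4),"F",np.round(o['wrist_force'],1)," d",np.round(d,4),"rows",k)
    for i in range(0,k,8): print(sum(out[i:i+8],[]))
if __name__=="__main__":
    a=[float(v) for v in sys.argv[1:]]; plan(*a[:4],n=int(a[4]) if len(a)>4 else None)
E
python3 plan.py 0.474 -0.239 0.10 -90
```

```text
t 0.1 pos [ 0.2762 -0.6155  0.2307] jaw -65.8 tilt [-0.001  0.   ] w 0.0854 F [ 0.2  0.  -0.1]  d [ 0.1978  0.3765 -0.1307] rows 10
[-2.6, -3.3, 1.3, 0.0, 0.0, 2.4, -2.8, -3.2, 1.3, 0.0, 0.0, 2.4, -2.9, -3.1, 1.3, 0.0, 0.0, 2.4, -3.0, -3.0, 1.3, 0.0, 0.0, 2.4, -3.1, -2.9, 1.3, 0.0, 0.0, 2.4, -3.3, -2.7, 1.3, 0.0, 0.0, 2.4, -3.4, -2.6, 1.3, 0.0, 0.0, 2.4, -3.5, -2.4, 1.3, 0.0, 0.0, 2.4]
[-3.6, -2.3, 1.3, 0.0, 0.0, 2.4, -3.7, -2.1, 1.3, 0.0, 0.0, 2.4]
```

>>> move_arm:
  targets: [-2.6,-3.3,1.3,0,0,2.4,-2.8,-3.2,1.3,0,0,2.4,-2.9,-3.1,1.3,0,0,2.4,-3,-3,1.3,0,0,2.4,-3.1,-2.9,1.3,0,0,2.4,-3.3,-2.7,1.3,0,0,2.4,-3.4,-2.6,1.3,0,0,2.4,-3.5,-2.4,1.3,0,0,2.4]
  jaw: 8

```text
time: 0.9
tool_pos: [0.4354, -0.3103, 0.122]
orientation: [2.289, -2.148, -0.001]
wrist_force: [1.4, 0.0, 0.4]
grip_width: 0.0796
```

```bash
python3 plan.py 0.474 -0.239 0.10 -90
```

```text
t 0.9 pos [ 0.4354 -0.3103  0.122 ] jaw -86.4 tilt [0.001 0.002] w 0.0796 F [1.4 0.  0.4]  d [ 0.0386  0.0713 -0.022 ] rows 2
[-3.4, -2.2, 1.1, 0.1, -0.0, 1.8, -3.5, -2.0, 1.1, 0.1, -0.0, 1.8]
```

>>> move_arm:
  targets: [-3.4,-2.2,1.1,0,0,1.8,-3.4,-2,1.1,0,0,1.8,0,0,0,0,0,0]

```text
time: 1.2
tool_pos: [0.4767, -0.2312, 0.097]
orientation: [2.224, -2.216, -0.006]
wrist_force: [-0.3, -0.0, 0.5]
grip_width: 0.0803
```

```bash
python3 plan.py 0.474 -0.239 0.04 -90; python3 - <<'E'
from h import *
for n in("top","side"): cv2.imwrite(f"pics/{n}1.png",eyes.camera(n)[:,:,::-1])
t=cv2.imread("pics/top1.png")[120:250,280:420]; s=cv2.imread("pics/side1.png")[70:200,160:300]
cv2.imwrite("pics/c1.png",cv2.resize(np.hstack([t,s]),None,fx=2.8,fy=2.8,interpolation=cv2.INTER_CUBIC))
E
```

```text
t 1.2 pos [ 0.4767 -0.2312  0.097 ] jaw -89.8 tilt [-0.001  0.004] w 0.0803 F [-0.3 -0.   0.5]  d [-0.0027 -0.0078 -0.057 ] rows 2
[0.4, 0.1, 2.9, 0.1, 0.0, 0.1, 0.4, 0.1, 2.9, 0.1, 0.0, 0.1]
```

View pics/c1.png

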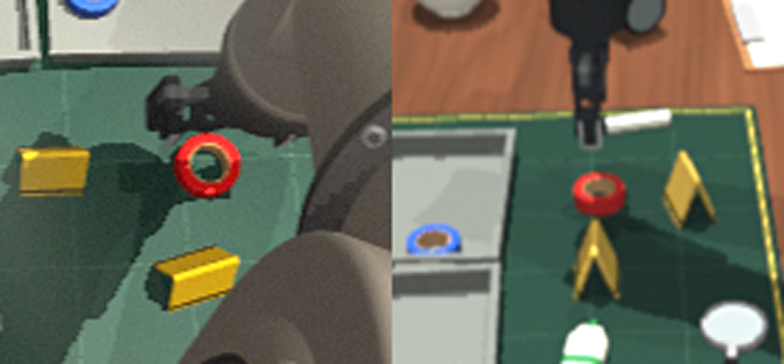

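The gripper hangs above the red roll, jaws along y, with both markers clear of the fingers. I'll descend in steps.

>>> move_arm:
  targets: [0.4,0.1,2.5,0.1,0,0,0.3,0.1,2.4,0.1,0,0,0,0,0,0,0,0,0,0,0,0,0,0]

```text
time: 1.7
tool_pos: [0.4717, -0.2479, 0.0498]
orientation: [2.216, -2.225, 0.005]
wrist_force: [0.7, 0.3, -0.3]
grip_width: 0.0798
```

```bash
python3 plan.py 0.474 -0.239 0.003 -90
```

```text
t 1.7 pos [ 0.4717 -0.2479  0.0498] jaw -90.2 tilt [ 0.003 -0.001] w 0.0798 F [ 0.7  0.3 -0.3]  d [ 0.0023  0.0089 -0.0468] rows 2
[-0.5, -0.1, 2.3, -0.0, -0.1, -0.1, -0.4, -0.1, 2.3, -0.0, -0.1, -0.1]
```

>>> move_arm:
  targets: [0,0,0,0,0,0]

```text
time: 1.8
tool_pos: [0.4716, -0.2487, 0.0506]
orientation: [2.215, -2.226, 0.006]
wrist_force: [-0.0, 0.2, -0.0]
grip_width: 0.0799
```

```bash
python3 plan.py 0.474 -0.239 0.003 -90
```

```text
t 1.8 pos [ 0.4716 -0.2487  0.0506] jaw -90.3 tilt [ 0.003 -0.002] w 0.0799 F [-0.   0.2 -0. ]  d [ 0.0024  0.0097 -0.0476] rows 2
[-0.5, -0.1, 2.4, -0.1, -0.1, -0.1, -0.5, -0.1, 2.4, -0.1, -0.1, -0.1]
```

>>> move_arm:
  targets: [-1,-0.2,1,0,-0.1,0,0,0,1,0,0,0,0,0,0.5,0,0,0,0,0,0,0,0,0]

```text
time: 2.2
tool_pos: [0.4751, -0.2382, 0.0257]
orientation: [-2.215, 2.226, -0.008]
wrist_force: [0.8, -0.6, -0.2]
grip_width: 0.08
```

```bash
python3 plan.py 0.474 -0.239 0.003 -90
```

```text
t 2.2 pos [ 0.4751 -0.2382  0.0257] jaw -90.3 tilt [ 0.003 -0.005] w 0.08 F [ 0.8 -0.6 -0.2]  d [-0.0011 -0.0008 -0.0227] rows 1
[0.1, 0.1, 2.3, -0.3, -0.2, -0.3]
```

Well aligned; I'll finish the descent and close gently.

>>> move_arm:
  targets: [0,0,1,-0.3,-0.2,-0.3,0,0,0.8,0,0,0,0,0,0.2,0,0,0,0,0,0,0,0,0]

```text
time: 2.6
tool_pos: [0.4751, -0.2382, 0.0036]
orientation: [-2.222, 2.22, 0.003]
wrist_force: [-0.1, -0.6, 0.6]
grip_width: 0.0803
```

>>> move_arm:
  targets: [0,0,0,0,0,0,0,0,0,0,0,0,0,0,0,0,0,0,0,0,0,0,0,0,0,0,0,0,0,0]
  jaw: 5
  force: 25

```text
time: 3.1
tool_pos: [0.4754, -0.2386, 0.0045]
orientation: [-2.222, 2.221, 0.001]
wrist_force: [-0.3, -0.5, -0.8]
grip_width: 0.0557
```

```bash
python3 plan.py 0.474 -0.239 0.11 -90
```

```text
t 3.1 pos [ 0.4754 -0.2386  0.0045] jaw -90.0 tilt [-0.001  0.   ] w 0.0557 F [-0.3 -0.5 -0.8]  d [-0.0014 -0.0004  0.1055] rows 3
[0.0, 0.0, -3.5, 0.0, 0.0, 0.0, 0.0, 0.0, -3.5, 0.0, 0.0, 0.0, 0.0, 0.0, -3.5, 0.0, 0.0, 0.0]
```

>>> move_arm:
  targets: [0,0,-1,0,0,0,0,0,-3,0,0,0,0,0,-3.5,0,0,0,0,0,-2,0,0,0,0,0,0,0,0,0]
  jaw: 4.5
  force: 40

```text
time: 3.6
tool_pos: [0.475, -0.2385, 0.105]
orientation: [-2.222, 2.221, 0.003]
wrist_force: [-0.9, -0.7, -0.6]
grip_width: 0.0547
```

```bash
python3 plan.py 0.6527 -0.286 0.11 2.2 12
```

```text
t 3.6 pos [ 0.475  -0.2385  0.105 ] jaw -90.0 tilt [-0.001  0.001] w 0.0547 F [-0.9 -0.7 -0.6]  d [ 0.1777 -0.0475  0.005 ] rows 12
[0.4, -1.5, -0.0, -0.0, 0.0, -7.7, 0.6, -1.4, -0.0, -0.0, 0.0, -7.7, 0.8, -1.3, -0.0, -0.0, 0.0, -7.7, 0.9, -1.2, -0.0, -0.0, 0.0, -7.7, 1.1, -1.1, -0.0, -0.0, 0.0, -7.7, 1.2, -0.9, -0.0, -0.0, 0.0, -7.7, 1.3, -0.7, -0.0, -0.0, 0.0, -7.7, 1.4, -0.6, -0.0, -0.0, 0.0, -7.7]
[1.5, -0.4, -0.0, -0.0, 0.0, -7.7, 1.5, -0.2, -0.0, -0.0, 0.0, -7.7, 1.5, 0.0, -0.0, -0.0, 0.0, -7.7, 1.5, 0.3, -0.0, -0.0, 0.0, -7.7]
```

>>> move_arm:
  targets: [0.4,-1.5,0,0,0,-7.7,0.6,-1.4,0,0,0,-7.7,0.8,-1.3,0,0,0,-7.7,0.9,-1.2,0,0,0,-7.7,1.1,-1.1,0,0,0,-7.7,1.2,-0.9,0,0,0,-7.7,1.3,-0.7,0,0,0,-7.7,1.4,-0.6,0,0,0,-7.7]

```text
time: 4.4
tool_pos: [0.5941, -0.2679, 0.1049]
orientation: [-3.059, 0.71, 0.005]
wrist_force: [0.3, -1.4, -1.0]
grip_width: 0.0543
```

```bash
python3 plan.py 0.6527 -0.286 0.11 2.2
```

```text
t 4.4 pos [ 0.5941 -0.2679  0.1049] jaw -26.1 tilt [-0.003 -0.   ] w 0.0543 F [ 0.3 -1.4 -1. ]  d [ 0.0586 -0.0181  0.0051] rows 4
[1.5, -0.2, -0.1, -0.0, 0.0, -7.1, 1.5, -0.1, -0.1, -0.0, 0.0, -7.1, 1.5, 0.1, -0.1, -0.0, 0.0, -7.1, 1.5, 0.3, -0.1, -0.0, 0.0, -7.1]
```

>>> move_arm:
  targets: [1.5,-0.2,0,0,0,-7,1.5,-0.1,0,0,0,-7,1.5,0.1,0,0,0,-7,1.3,0.3,0,0,0,-6.5,0,0,0,0,0,0,0,0,0,0,0,0]

```text
time: 5.0
tool_pos: [0.6513, -0.2847, 0.1012]
orientation: [-3.136, -0.07, 0.01]
wrist_force: [-1.3, -0.6, -0.9]
grip_width: 0.0547
```

```bash
python3 plan.py 0.6527 -0.286 0.05 2.2;  python3 - <<'E'
from h import *
for n in("top","side"): cv2.imwrite(f"pics/{n}2.png",eyes.camera(n)[:,:,::-1])
t=cv2.imread("pics/top2.png")[60:240,270:430]; s=cv2.imread("pics/side2.png")[20:200,130:290]
cv2.imwrite("pics/c2.png",cv2.resize(np.hstack([t,s]),None,fx=2.5,fy=2.5,interpolation=cv2.INTER_CUBIC))
E
```

```text
t 5.0 pos [ 0.6513 -0.2847  0.1012] jaw 2.6 tilt [-0.007 -0.005] w 0.0547 F [-1.3 -0.6 -0.9]  d [ 0.0014 -0.0013 -0.0512] rows 2
[0.1, 0.1, 2.6, -0.1, 0.2, 0.2, 0.1, 0.1, 2.6, -0.1, 0.2, 0.2]
```

View pics/c2.png

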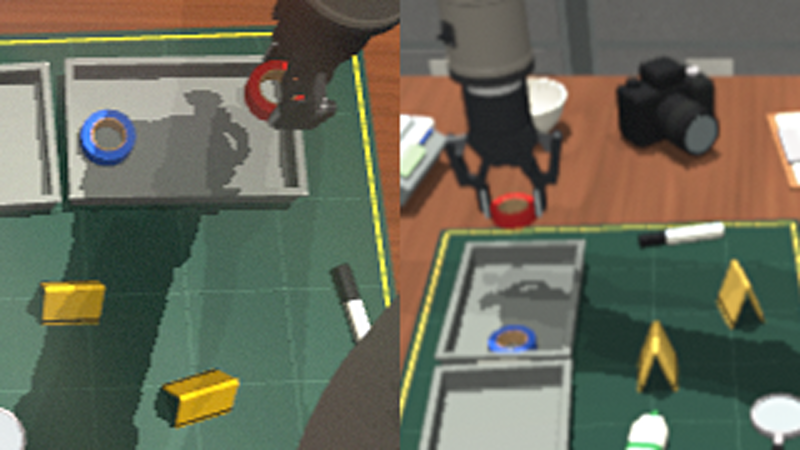

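The red roll is held level above the right end of the tape tray; the markers haven't moved. I'll lower it.

>>> move_arm:
  targets: [0.1,0.1,2.5,-0.2,0.4,0.3,0,0,2.5,0,0,0,0,0,1.5,0,0,0,0,0,0.5,0,0,0,0,0,0,0,0,0]

```text
time: 5.6
tool_pos: [0.651, -0.2853, 0.0314]
orientation: [3.14, 0.051, 0.003]
wrist_force: [0.0, 0.3, 0.3]
grip_width: 0.0545
```

```bash
python3 plan.py 0.6527 -0.286 0.0085 2.2
```

```text
t 5.6 pos [ 0.651  -0.2853  0.0314] jaw 1.9 tilt [0.002 0.001] w 0.0545 F [0.  0.3 0.3]  d [ 0.0017 -0.0007 -0.0229] rows 1
[0.2, 0.1, 2.3, 0.1, -0.1, -0.3]
```

>>> move_arm:
  targets: [0,0,1,0,0,0,0,0,0.7,0,0,0,0,0,0.3,0,0,0,0,0,0,0,0,0]

```text
time: 6.0
tool_pos: [0.6522, -0.2858, 0.0121]
orientation: [3.139, 0.05, 0.007]
wrist_force: [-0.7, 0.1, -0.3]
grip_width: 0.0545
```

```bash
python3 plan.py 0.6527 -0.286 0.0085 2.2
```

```text
t 6.0 pos [ 0.6522 -0.2858  0.0121] jaw 1.8 tilt [0.004 0.002] w 0.0545 F [-0.7  0.1 -0.3]  d [ 0.0005 -0.0002 -0.0036] rows 1
[0.1, 0.0, 0.4, 0.1, -0.3, -0.4]
```

>>> move_arm:
  targets: [0,0,0.2,0.1,-0.3,0,0,0,0.1,0,0,0,0,0,0,0,0,0]

```text
time: 6.3
tool_pos: [0.6526, -0.286, 0.0095]
orientation: [3.14, 0.05, -0.001]
wrist_force: [-0.0, 0.2, 0.8]
grip_width: 0.0546
```

>>> move_arm:
  targets: [0,0,0.1,0,0,0,0,0,0,0,0,0]

```text
time: 6.5
tool_pos: [0.6528, -0.2861, 0.0087]
orientation: [3.14, 0.049, -0.0]
wrist_force: [-0.8, 0.3, -0.3]
grip_width: 0.0549
```

>>> move_arm:
  targets: [0,0,0.1,0,0,0,0,0,0,0,0,0]

```text
time: 6.7
tool_pos: [0.6531, -0.2861, 0.0083]
orientation: [3.14, 0.049, 0.001]
wrist_force: [-0.8, -0.1, -1.2]
grip_width: 0.0546
```

>>> move_arm:
  targets: [0,0,0.1,0,0,0,0,0,0,0,0,0]

```text
time: 6.9
tool_pos: [0.6533, -0.2862, 0.0084]
orientation: [3.139, 0.049, 0.002]
wrist_force: [-0.1, 0.8, -1.4]
grip_width: 0.0545
```

Z stopped decreasing, so the roll is on the floor. Releasing.

>>> move_arm:
  targets: [0,0,0,0,0,0,0,0,0,0,0,0,0,0,0,0,0,0,0,0,0,0,0,0]
  jaw: 7

```text
time: 7.3
tool_pos: [0.6533, -0.2862, 0.0081]
orientation: [3.139, 0.049, 0.002]
wrist_force: [0.9, -0.5, 0.1]
grip_width: 0.07
```

>>> move_arm:
  targets: [0,0,-1,0,0,0,0,0,-3,0,0,0,0,0,-4,0,0,0,0,0,-2,0,0,0,0,0,0,0,0,0]

```text
time: 7.8
tool_pos: [0.6528, -0.2856, 0.1131]
orientation: [3.14, 0.05, -0.0]
wrist_force: [0.4, 0.3, -0.2]
grip_width: 0.0699
```

```bash
python3 plan.py 0.3545 0.262 0.10 90;python3 plan.py 0.3545 0.262 0.10 -90
```

```text
t 7.8 pos [ 0.6528 -0.2856  0.1131] jaw 1.8 tilt [-0.     0.001] w 0.0699 F [ 0.4  0.3 -0.2]  d [-0.2983  0.5476 -0.0131] rows 14
[-2.0, -4.0, 0.1, 0.0, 0.0, -6.3, -1.6, -4.2, 0.1, 0.0, 0.0, -6.3, -1.1, -4.3, 0.1, 0.0, 0.0, -6.3, -0.6, -4.4, 0.1, 0.0, 0.0, -6.3, -0.1, -4.5, 0.1, 0.0, 0.0, -6.3, 0.4, -4.4, 0.1, 0.0, 0.0, -6.3, 0.9, -4.4, 0.1, 0.0, 0.0, -6.3, 1.3, -4.3, 0.1, 0.0, 0.0, -6.3]
[1.8, -4.1, 0.1, 0.0, 0.0, -6.3, 2.2, -3.9, 0.1, 0.0, 0.0, -6.3, 2.6, -3.6, 0.1, 0.0, 0.0, -6.3, 3.0, -3.3, 0.1, 0.0, 0.0, -6.3, 3.4, -2.9, 0.1, 0.0, 0.0, -6.3, 3.7, -2.5, 0.1, 0.0, 0.0, -6.3]
t 7.8 pos [ 0.6528 -0.2856  0.1131] jaw 1.8 tilt [-0.     0.001] w 0.0699 F [ 0.4  0.3 -0.2]  d [-0.2983  0.5476 -0.0131] rows 14
[-2.0, -4.0, 0.1, 0.0, -0.0, 6.6, -2.4, -3.7, 0.1, 0.0, -0.0, 6.6, -2.9, -3.4, 0.1, 0.0, -0.0, 6.6, -3.2, -3.1, 0.1, 0.0, -0.0, 6.6, -3.6, -2.7, 0.1, 0.0, -0.0, 6.6, -3.8, -2.3, 0.1, 0.0, -0.0, 6.6, -4.1, -1.8, 0.1, 0.0, -0.0, 6.6, -4.3, -1.3, 0.1, 0.0, -0.0, 6.6]
[-4.4, -0.8, 0.1, 0.0, -0.0, 6.6, -4.4, -0.3, 0.1, 0.0, -0.0, 6.6, -4.5, 0.2, 0.1, 0.0, -0.0, 6.6, -4.4, 0.7, 0.1, 0.0, -0.0, 6.6, -4.3, 1.2, 0.1, 0.0, -0.0, 6.6, -4.1, 1.7, 0.1, 0.0, -0.0, 6.6]
```

>>> move_arm:
  targets: [-2,-4,0,0,0,-6.3,-1.6,-4.2,0,0,0,-6.3,-1.1,-4.3,0,0,0,-6.3,-0.6,-4.4,0,0,0,-6.3,-0.1,-4.5,0,0,0,-6.3,0.4,-4.4,0,0,0,-6.3,0.9,-4.4,0,0,0,-6.3,1.3,-4.3,0,0,0,-6.3]
  jaw: 8

```text
time: 8.6
tool_pos: [0.4732, 0.0309, 0.1115]
orientation: [2.799, 1.414, 0.0]
wrist_force: [0.8, 0.8, 1.2]
grip_width: 0.0801
```

```bash
python3 plan.py 0.3545 0.262 0.10 90
```

```text
t 8.6 pos [0.4732 0.0309 0.1115] jaw 53.6 tilt [-0.002  0.005] w 0.0801 F [0.8 0.8 1.2]  d [-0.1187  0.2311 -0.0115] rows 6
[1.9, -3.9, 0.2, 0.0, 0.0, -6.1, 2.3, -3.7, 0.2, 0.0, 0.0, -6.1, 2.7, -3.4, 0.2, 0.0, 0.0, -6.1, 3.0, -3.1, 0.2, 0.0, 0.0, -6.1, 3.3, -2.7, 0.2, 0.0, 0.0, -6.1, 3.6, -2.4, 0.2, 0.0, 0.0, -6.1]
```

>>> move_arm:
  targets: [1.9,-3.9,0.2,0,0,-6.1,2.3,-3.7,0.2,0,0,-6.1,2.7,-3.4,0.2,0,0,-6.1,3,-3.1,0.2,0,0,-6.1,3,-2.5,0.2,0,0,-5,1.5,-1,0.2,0,0,-2.5,0,0,0,0,0,0,0,0,0,0,0,0]

```text
time: 9.4
tool_pos: [0.3547, 0.2449, 0.0979]
orientation: [2.264, 2.168, -0.0]
wrist_force: [-0.2, -0.4, -0.6]
grip_width: 0.08
```

```bash
python3 plan.py 0.3545 0.262 0.04 90;  python3 - <<'E'
from h import *
for n in("top","side"): cv2.imwrite(f"pics/{n}3.png",eyes.camera(n)[:,:,::-1])
cv2.imwrite("pics/c3.png",cv2.resize(np.hstack([cv2.imread("pics/top3.png")[60:270,60:440],cv2.imread("pics/side3.png")[100:310,100:330]]),None,fx=1.3,fy=1.3))
E
```

```text
t 9.4 pos [0.3547 0.2449 0.0979] jaw 87.5 tilt [-0.004  0.005] w 0.08 F [-0.2 -0.4 -0.6]  d [-0.0002  0.0171 -0.0579] rows 2
[0.9, -0.1, 2.9, 0.1, 0.1, -1.2, 0.9, -0.0, 2.9, 0.1, 0.1, -1.2]
```

View pics/c3.png

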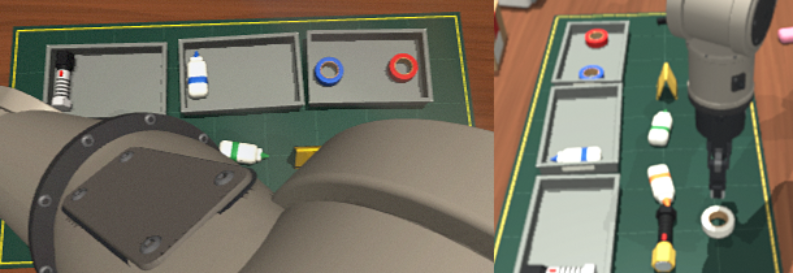

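The red roll lies flat in the tape tray. The white roll is just beyond the gripper in y. I'll shift over and descend.

>>> move_arm:
  targets: [0.9,0,2,0,0.2,-1.2,0.8,0,2,0,0,-1.2,0,0,1,0,0,0,0,0,0,0,0,0,0,0,0,0,0,0]

```text
time: 10.0
tool_pos: [0.3595, 0.2569, 0.047]
orientation: [2.232, 2.201, 0.004]
wrist_force: [0.3, -0.8, 0.4]
grip_width: 0.0798
```

```bash
python3 plan.py 0.3545 0.262 0.004 90
```

```text
t 10.0 pos [0.3595 0.2569 0.047 ] jaw 89.2 tilt [-0.003  0.007] w 0.0798 F [ 0.3 -0.8  0.4]  d [-0.005   0.0051 -0.043 ] rows 1
[0.5, -0.5, 4.3, 0.4, 0.2, -0.8]
```

>>> move_arm:
  targets: [0.4,-0.5,1,0.3,0.2,-0.8,0,0,1,0,0,0,0,0,0.6,0,0,0,0,0,0,0,0,0]

```text
time: 10.4
tool_pos: [0.3554, 0.2603, 0.0201]
orientation: [2.222, 2.218, 0.005]
wrist_force: [-0.2, 0.0, -0.3]
grip_width: 0.0797
```

```bash
python3 plan.py 0.3545 0.262 0.004 90
```

```text
t 10.4 pos [0.3554 0.2603 0.0201] jaw 89.9 tilt [0.001 0.003] w 0.0797 F [-0.2  0.  -0.3]  d [-0.0009  0.0017 -0.0161] rows 1
[0.2, -0.1, 1.6, 0.2, -0.1, -0.1]
```

>>> move_arm:
  targets: [0.2,-0.1,0.8,0.2,0,0,0,0,0.6,0,0,0,0,0,0.1,0,0,0,0,0,0,0,0,0]

```text
time: 10.8
tool_pos: [0.3543, 0.2627, 0.0038]
orientation: [-2.222, -2.219, -0.0]
wrist_force: [-0.1, -0.5, -0.3]
grip_width: 0.0802
```

>>> move_arm:
  targets: [0,0,0,0,0,0,0,0,0,0,0,0,0,0,0,0,0,0,0,0,0,0,0,0,0,0,0,0,0,0]
  jaw: 5
  force: 30

```text
time: 11.3
tool_pos: [0.3547, 0.2629, 0.0047]
orientation: [-2.223, -2.219, -0.002]
wrist_force: [0.3, -0.2, -0.6]
grip_width: 0.0545
```

>>> move_arm:
  targets: [0,0,-1,0,0,0,0,0,-3,0,0,0,0,0,-4,0,0,0,0,0,-2,0,0,0]
  jaw: 4.5
  force: 40

```text
time: 11.7
tool_pos: [0.3522, 0.2625, 0.1073]
orientation: [-2.217, -2.22, 0.008]
wrist_force: [0.6, -0.9, -0.1]
grip_width: 0.0543
```

```bash
python3 plan.py 0.650 -0.216 0.11 2.2
```

```text
t 11.7 pos [0.3522 0.2625 0.1073] jaw 90.1 tilt [-0.001 -0.006] w 0.0543 F [ 0.6 -0.9 -0.1]  d [ 0.2978 -0.4785  0.0027] rows 12
[-4.0, 2.5, -0.0, -0.0, 0.0, 7.3, -3.6, 3.0, -0.0, -0.0, 0.0, 7.3, -3.2, 3.4, -0.0, -0.0, 0.0, 7.3, -2.8, 3.8, -0.0, -0.0, 0.0, 7.3, -2.3, 4.1, -0.0, -0.0, 0.0, 7.3, -1.7, 4.4, -0.0, -0.0, 0.0, 7.3, -1.2, 4.6, -0.0, -0.0, 0.0, 7.3, -0.6, 4.7, -0.0, -0.0, 0.0, 7.3]
[0.0, 4.7, -0.0, -0.0, 0.0, 7.3, 0.6, 4.7, -0.0, -0.0, 0.0, 7.3, 1.2, 4.5, -0.0, -0.0, 0.0, 7.3, 1.8, 4.3, -0.0, -0.0, 0.0, 7.3]
```

>>> move_arm:
  targets: [-4,2.5,0,0,0,7.3,-3.6,3,0,0,0,7.3,-3.2,3.4,0,0,0,7.3,-2.8,3.8,0,0,0,7.3,-2.3,4.1,0,0,0,7.3,-1.7,4.4,0,0,0,7.3,-1.2,4.6,0,0,0,7.3,-0.6,4.7,0,0,0,7.3]

```text
time: 12.5
tool_pos: [0.5554, -0.0641, 0.1177]
orientation: [-3.029, -0.818, -0.011]
wrist_force: [1.0, 1.0, 0.7]
grip_width: 0.0545
```

```bash
python3 plan.py 0.650 -0.216 0.11 2.2
```

```text
t 12.5 pos [ 0.5554 -0.0641  0.1177] jaw 30.2 tilt [ 0.008 -0.002] w 0.0545 F [1.  1.  0.7]  d [ 0.0946 -0.1519 -0.0077] rows 4
[0.1, 4.5, 0.2, -0.1, -0.1, 7.0, 0.7, 4.4, 0.2, -0.1, -0.1, 7.0, 1.2, 4.3, 0.2, -0.1, -0.1, 7.0, 1.7, 4.1, 0.2, -0.1, -0.1, 7.0]
```

>>> move_arm:
  targets: [0.1,4.5,0.2,-0.1,-0.1,7,0.7,4.2,0.2,-0.1,-0.1,7,1.2,3.8,0.2,0,-0.1,7,1.4,2.5,0.2,0,0,5,0,0,0,0,0,0,0,0,0,0,0,0]

```text
time: 13.1
tool_pos: [0.6449, -0.2073, 0.1137]
orientation: [-3.137, -0.067, -0.009]
wrist_force: [-1.0, 0.7, -0.1]
grip_width: 0.0544
```

```bash
python3 plan.py 0.650 -0.216 0.04 2.2
```

```text
t 13.1 pos [ 0.6449 -0.2073  0.1137] jaw 2.4 tilt [ 0.006 -0.003] w 0.0544 F [-1.   0.7 -0.1]  d [ 0.0051 -0.0087 -0.0737] rows 2
[0.2, 0.5, 3.7, -0.1, -0.2, 0.1, 0.2, 0.5, 3.7, -0.1, -0.2, 0.1]
```

>>> move_arm:
  targets: [0.3,0.5,2.5,-0.1,-0.3,0,0.2,0.4,2.5,-0.1,0,0,0,0,2,0,0,0,0,0,1,0,0,0,0,0,0,0,0,0]

```text
time: 13.6
tool_pos: [0.6504, -0.2114, 0.0352]
orientation: [-3.137, -0.08, -0.006]
wrist_force: [-1.0, -0.0, 0.8]
grip_width: 0.0541
```

```bash
python3 plan.py 0.650 -0.216 0.0087 2.2
```

```text
t 13.6 pos [ 0.6504 -0.2114  0.0352] jaw 2.9 tilt [ 0.004 -0.003] w 0.0541 F [-1.  -0.   0.8]  d [-0.0004 -0.0046 -0.0265] rows 1
[-0.1, 0.5, 2.7, -0.2, -0.2, 0.7]
```

>>> move_arm:
  targets: [0,0.4,1,-0.2,-0.2,0.7,0,0,1,0,0,0,0,0,0.2,0,0,0,0,0,0,0,0,0]

```text
time: 14.0
tool_pos: [0.6517, -0.215, 0.0144]
orientation: [3.14, 0.062, 0.005]
wrist_force: [0.1, -0.2, -0.8]
grip_width: 0.0546
```

>>> move_arm:
  targets: [0,0,0.2,0,0,0,0,0,0,0,0,0]

```text
time: 14.2
tool_pos: [0.6521, -0.215, 0.0129]
orientation: [3.14, 0.062, 0.006]
wrist_force: [0.2, 0.2, 0.8]
grip_width: 0.0544
```

>>> move_arm:
  targets: [0,0,0.1,0,0,0,0,0,0,0,0,0]

```text
time: 14.4
tool_pos: [0.6523, -0.215, 0.0122]
orientation: [3.14, 0.062, 0.007]
wrist_force: [0.7, 0.7, -0.4]
grip_width: 0.0546
```

>>> move_arm:
  targets: [0,0,0.3,0,-0.3,0,0,0,0,0,0,0]

```text
time: 14.6
tool_pos: [0.6525, -0.2151, 0.0093]
orientation: [3.14, 0.062, -0.002]
wrist_force: [-0.1, -0.7, -1.0]
grip_width: 0.0543
```

>>> move_arm:
  targets: [0,0,0.1,0,0,0,0,0,0,0,0,0]

```text
time: 14.8
tool_pos: [0.6527, -0.2152, 0.0086]
orientation: [3.14, 0.062, -0.001]
wrist_force: [-0.8, -0.8, 1.5]
grip_width: 0.0545
```

>>> move_arm:
  targets: [0,0,0.1,0,0,0,0,0,0,0,0,0]

```text
time: 15.0
tool_pos: [0.6528, -0.2152, 0.0087]
orientation: [3.139, 0.061, -0.001]
wrist_force: [-0.5, 0.5, -0.6]
grip_width: 0.054
```

>>> move_arm:
  targets: [0,0,0,0,0,0,0,0,0,0,0,0,0,0,0,0,0,0]
  jaw: 7

```text
time: 15.3
tool_pos: [0.6529, -0.2152, 0.0085]
orientation: [3.139, 0.062, -0.001]
wrist_force: [-0.2, -1.0, 0.1]
grip_width: 0.0701
```

>>> move_arm:
  targets: [0,0,-1,0,0,0,0,0,-3,0,0,0,0,0,-4,0,0,0,0,0,-2,0,0,0,0,0,0,0,0,0]

```text
time: 15.8
tool_pos: [0.6525, -0.2146, 0.1133]
orientation: [3.14, 0.062, -0.003]
wrist_force: [-0.4, 0.6, 0.3]
grip_width: 0.07
```

```bash
python3 plan.py 0.4605 0.172 0.10 16.2
```

```text
t 15.8 pos [ 0.6525 -0.2146  0.1133] jaw 2.3 tilt [-0.002  0.001] w 0.07 F [-0.4  0.6  0.3]  d [-0.192   0.3866 -0.0133] rows 10
[-1.8, -3.9, 0.1, 0.0, 0.0, -1.4, -1.7, -4.0, 0.1, 0.0, 0.0, -1.4, -1.6, -4.0, 0.1, 0.0, 0.0, -1.4, -1.5, -4.1, 0.1, 0.0, 0.0, -1.4, -1.4, -4.1, 0.1, 0.0, 0.0, -1.4, -1.3, -4.1, 0.1, 0.0, 0.0, -1.4, -1.2, -4.2, 0.1, 0.0, 0.0, -1.4, -1.1, -4.2, 0.1, 0.0, 0.0, -1.4]
[-1.0, -4.2, 0.1, 0.0, 0.0, -1.4, -0.9, -4.2, 0.1, 0.0, 0.0, -1.4]
```

>>> move_arm:
  targets: [-1.8,-3.9,0.1,0,0,-1.4,-1.7,-4,0.1,0,0,-1.4,-1.6,-4,0.1,0,0,-1.4,-1.5,-4,0.1,0,0,-1.4,-1.4,-4,0.1,0,0,-1.4,-1.3,-4,0.1,0,0,-1.4,-1.2,-4,0.1,0,0,-1.4,-1.1,-4,0.1,0,0,-1.4]
  jaw: 6

```text
time: 16.6
tool_pos: [0.4926, 0.0915, 0.104]
orientation: [3.117, 0.364, 0.0]
wrist_force: [1.0, 1.2, 0.3]
grip_width: 0.0601
```

```bash
python3 plan.py 0.4605 0.172 0.10 16.2
```

```text
t 16.6 pos [0.4926 0.0915 0.104 ] jaw 13.3 tilt [-0.     0.004] w 0.0601 F [1.  1.2 0.3]  d [-0.0321  0.0805 -0.004 ] rows 2
[-0.6, -4.3, 0.2, 0.1, 0.0, -1.4, -0.5, -4.3, 0.2, 0.1, 0.0, -1.4]
```

>>> move_arm:
  targets: [-0.6,-4,0.2,0.1,0,-1.4,-0.5,-3,0.2,0.1,0,-1.4,0,0,0,0,0,0,0,0,0,0,0,0]

```text
time: 17.0
tool_pos: [0.46, 0.1639, 0.0994]
orientation: [-3.107, -0.458, 0.002]
wrist_force: [0.9, -0.9, 0.1]
grip_width: 0.0601
```

```bash
python3 plan.py 0.4605 0.172 0.05 16.2; python3 - <<'E'
from h import *
for n in("top","side"): cv2.imwrite(f"pics/{n}4.png",eyes.camera(n)[:,:,::-1])
cv2.imwrite("pics/c4.png",cv2.resize(np.hstack([cv2.imread("pics/top4.png")[60:270,60:440],cv2.imread("pics/side4.png")[100:310,100:330]]),None,fx=1.3,fy=1.3))
E
```

```text
t 17.0 pos [0.46   0.1639 0.0994] jaw 16.8 tilt [-0.001 -0.001] w 0.0601 F [ 0.9 -0.9  0.1]  d [ 0.0005  0.0081 -0.0494] rows 2
[0.1, -0.4, 2.5, -0.0, 0.0, 0.3, 0.1, -0.4, 2.5, -0.0, 0.0, 0.3]
```

View pics/c4.png

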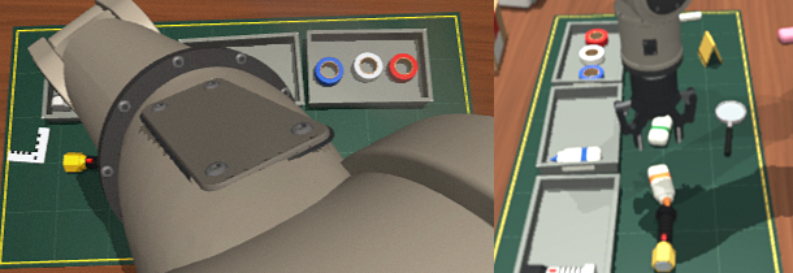

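The tapes lie flat in the tape tray as blue, white, red. I'll descend on the orange bottle.

>>> move_arm:
  targets: [0,-0.5,2,0,0,0.3,0,-0.3,2,0,0,0.3,0,0,1,0,0,0,0,0,0,0,0,0]

```text
time: 17.5
tool_pos: [0.4608, 0.1667, 0.0483]
orientation: [3.112, 0.426, 0.001]
wrist_force: [-0.6, 0.9, 0.1]
grip_width: 0.0601
```

```bash
python3 plan.py 0.4605 0.172 0.005 16.2
```

```text
t 17.5 pos [0.4608 0.1667 0.0483] jaw 15.6 tilt [0. 0.] w 0.0601 F [-0.6  0.9  0.1]  d [-0.0003  0.0053 -0.0433] rows 1
[0.1, -0.5, 4.3, 0.0, -0.0, -0.6]
```

>>> move_arm:
  targets: [0.1,-0.6,1.2,0,0,-0.6,0,-0.1,1.2,0,0,0,0,0,1,0,0,0,0,0,0.5,0,0,0,0,0,0,0,0,0]

```text
time: 18.0
tool_pos: [0.4611, 0.1734, 0.007]
orientation: [3.11, 0.441, 0.003]
wrist_force: [0.4, -0.1, -0.6]
grip_width: 0.06
```

```bash
python3 plan.py 0.4605 0.172 0.005 16.2
```

```text
t 18.0 pos [0.4611 0.1734 0.007 ] jaw 16.1 tilt [0.002 0.001] w 0.06 F [ 0.4 -0.1 -0.6]  d [-0.0006 -0.0014 -0.002 ] rows 1
[-0.1, 0.1, 0.2, 0.0, -0.1, -0.1]
```

>>> move_arm:
  targets: [0,0,0.2,0,0,0,0,0,0,0,0,0]

```text
time: 18.2
tool_pos: [0.4612, 0.1734, 0.005]
orientation: [3.11, 0.441, 0.003]
wrist_force: [0.0, 0.1, 0.6]
grip_width: 0.0598
```

>>> move_arm:
  targets: [0,0,0,0,0,0,0,0,0,0,0,0,0,0,0,0,0,0,0,0,0,0,0,0,0,0,0,0,0,0]
  jaw: 3
  force: 30

```text
time: 18.7
tool_pos: [0.4618, 0.1735, 0.0061]
orientation: [3.11, 0.441, 0.005]
wrist_force: [0.5, -0.2, -1.4]
grip_width: 0.0372
```

>>> move_arm:
  targets: [0,0,-1,0,0,0,0,0,-2.5,0,0,0,0,0,-4,0,0,0,0,0,-2.5,0,0,0,0,0,0,0,0,0]
  force: 40

```text
time: 19.2
tool_pos: [0.4603, 0.1739, 0.1113]
orientation: [3.11, 0.443, 0.001]
wrist_force: [-0.2, 0.1, -1.5]
grip_width: 0.0369
```

```bash
python3 - <<'E'
from h import *
c=np.array([.6301,.0324]);a=np.radians(5.27)
for y in (.014,-.06): print(c+y*np.array([-np.sin(a),np.cos(a)]))
for n in("top","side"): cv2.imwrite(f"pics/{n}5.png",eyes.camera(n)[:,:,::-1])
cv2.imwrite("pics/c5.png",cv2.resize(np.hstack([cv2.imread("pics/top5.png")[60:270,60:440],cv2.imread("pics/side5.png")[100:310,100:330]]),None,fx=1.3,fy=1.3))
E
python3 plan.py 0.622 -0.032 0.11 95.3
```

```text
[0.62881411 0.04634082]
[ 0.63561095 -0.02734638]
t 19.3 pos [0.4593 0.1732 0.1088] jaw 16.2 tilt [-0.002  0.001] w 0.0372 F [-0.  -0.2 -1.6]  d [ 0.1627 -0.2052  0.0012] rows 10
[1.0, 2.4, -0.0, -0.0, 0.0, -7.9, 0.6, 2.5, -0.0, -0.0, 0.0, -7.9, 0.3, 2.6, -0.0, -0.0, 0.0, -7.9, -0.1, 2.6, -0.0, -0.0, 0.0, -7.9, -0.4, 2.6, -0.0, -0.0, 0.0, -7.9, -0.8, 2.5, -0.0, -0.0, 0.0, -7.9, -1.1, 2.4, -0.0, -0.0, 0.0, -7.9, -1.4, 2.2, -0.0, -0.0, 0.0, -7.9]
[-1.7, 2.0, -0.0, -0.0, 0.0, -7.9, -2.0, 1.7, -0.0, -0.0, 0.0, -7.9]
```

View pics/c5.png

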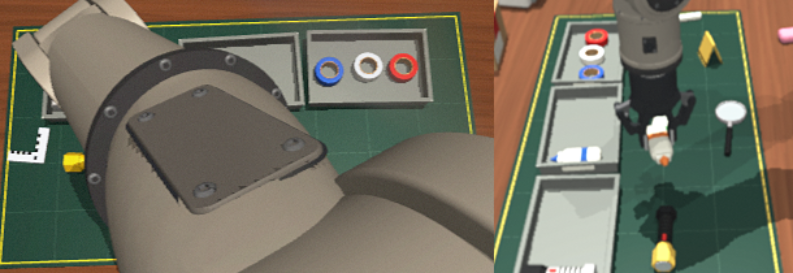

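```bash
python3 plan.py 0.6466 -0.0263 0.11 95.3
```

```text
t 19.3 pos [0.4593 0.1732 0.1088] jaw 16.2 tilt [-0.002  0.001] w 0.0372 F [-0.  -0.2 -1.6]  d [ 0.1873 -0.1995  0.0012] rows 10
[1.2, 2.4, -0.0, -0.0, 0.0, -7.9, 0.9, 2.6, -0.0, -0.0, 0.0, -7.9, 0.5, 2.7, -0.0, -0.0, 0.0, -7.9, 0.2, 2.7, -0.0, -0.0, 0.0, -7.9, -0.2, 2.7, -0.0, -0.0, 0.0, -7.9, -0.6, 2.7, -0.0, -0.0, 0.0, -7.9, -1.0, 2.6, -0.0, -0.0, 0.0, -7.9, -1.3, 2.4, -0.0, -0.0, 0.0, -7.9]
[-1.6, 2.2, -0.0, -0.0, 0.0, -7.9, -1.9, 2.0, -0.0, -0.0, 0.0, -7.9]
```

>>> move_arm:
  targets: [1.2,2.4,0,0,0,-7.9,0.9,2.6,0,0,0,-7.9,0.5,2.7,0,0,0,-7.9,0.2,2.7,0,0,0,-7.9,-0.2,2.7,0,0,0,-7.9,-0.6,2.7,0,0,0,-7.9,-1,2.6,0,0,0,-7.9,-1.3,2.4,0,0,0,-7.9]

```text
time: 20.1
tool_pos: [0.6097, 0.0131, 0.0993]
orientation: [-2.361, -2.06, 0.019]
wrist_force: [0.5, 0.2, -0.6]
grip_width: 0.0371
```

```bash
python3 plan.py 0.6466 -0.0263 0.11 95.3
```

```text
t 20.1 pos [0.6097 0.0131 0.0993] jaw 82.2 tilt [-0.003 -0.014] w 0.0371 F [ 0.5  0.2 -0.6]  d [ 0.0369 -0.0394  0.0107] rows 2
[-1.7, 2.1, -0.6, -0.4, 0.1, -6.5, -1.9, 1.9, -0.5, -0.4, 0.1, -6.5]
```

>>> move_arm:
  targets: [-1.7,2,-0.5,-0.4,0.1,-6,-1.6,1.6,-0.4,-0.4,0.1,-6,0,0,0,0,0,0,0,0,0,0,0,0]

```text
time: 20.5
tool_pos: [0.6429, -0.0278, 0.101]
orientation: [-2.122, -2.304, 0.005]
wrist_force: [0.8, 0.1, -0.9]
grip_width: 0.0375
```

```bash
python3 plan.py 0.6466 -0.0263 0.04 95.3
```

```text
t 20.5 pos [ 0.6429 -0.0278  0.101 ] jaw 94.7 tilt [ 0.005 -0.009] w 0.0375 F [ 0.8  0.1 -0.9]  d [ 0.0037  0.0015 -0.061 ] rows 2
[0.0, 0.2, 3.0, -0.2, -0.1, -0.3, 0.1, 0.2, 3.0, -0.2, -0.1, -0.3]
```

>>> move_arm:
  targets: [0,0.3,2,-0.4,-0.2,-0.3,0.1,0,2.5,0,0,-0.3,0,0,1.5,0,0,0,0,0,0.5,0,0,0,0,0,0,0,0,0]

```text
time: 21.0
tool_pos: [0.6426, -0.0229, 0.0315]
orientation: [-2.114, -2.317, 0.004]
wrist_force: [0.7, 0.6, -1.2]
grip_width: 0.0371
```

```bash
python3 plan.py 0.6466 -0.0263 0.0101 95.3;python3 - <<'E'
from h import *
for n in("top","side"): cv2.imwrite(f"pics/{n}6.png",eyes.camera(n)[:,:,::-1])
cv2.imwrite("pics/c6.png",cv2.resize(np.hstack([cv2.imread("pics/top6.png")[60:270,60:440],cv2.imread("pics/side6.png")[100:310,100:330]]),None,fx=1.3,fy=1.3))
E
```

```text
t 21.0 pos [ 0.6426 -0.0229  0.0315] jaw 95.2 tilt [ 0.002 -0.005] w 0.0371 F [ 0.7  0.6 -1.2]  d [ 0.004  -0.0034 -0.0214] rows 1
[-0.4, 0.4, 2.1, -0.3, -0.1, -0.1]
```

View pics/c6.png

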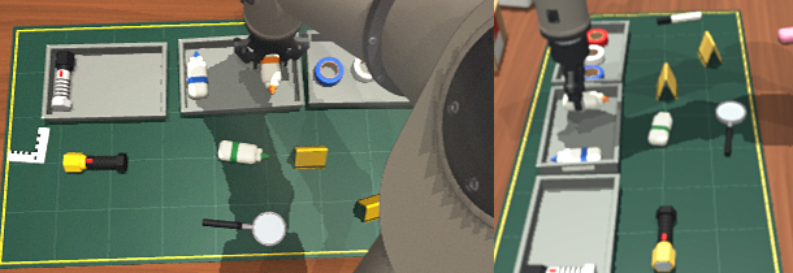

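The bottle is over the tray between the walls, nozzle toward the robot. I'll lower the rest.

>>> move_arm:
  targets: [-0.3,0.4,1,-0.3,-0.1,0,0,0,0.6,0,0,0,0,0,0.1,0,0,0,0,0,0,0,0,0]

```text
time: 21.5
tool_pos: [0.6492, -0.0262, 0.0162]
orientation: [2.116, 2.317, 0.005]
wrist_force: [0.4, -0.1, -0.3]
grip_width: 0.0372
```

```bash
python3 plan.py 0.6466 -0.0263 0.0101 95.3
```

```text
t 21.5 pos [ 0.6492 -0.0262  0.0162] jaw 95.2 tilt [-0.001  0.005] w 0.0372 F [ 0.4 -0.1 -0.3]  d [-0.0026 -0.0001 -0.0061] rows 1
[0.0, -0.3, 0.6, 0.3, 0.1, -0.1]
```

>>> move_arm:
  targets: [0,0,0.4,0.3,0,0,0,0,0,0,0,0]

```text
time: 21.7
tool_pos: [0.6494, -0.0263, 0.0122]
orientation: [2.119, 2.319, -0.002]
wrist_force: [0.6, -0.3, -0.3]
grip_width: 0.0367
```

>>> move_arm:
  targets: [0,0,0.1,0,0,0,0,0,0,0,0,0]

```text
time: 21.9
tool_pos: [0.6495, -0.0263, 0.0112]
orientation: [2.119, 2.319, -0.002]
wrist_force: [-0.7, -0.2, -0.3]
grip_width: 0.0372
```

>>> move_arm:
  targets: [0,0,0.1,0,0,0,0,0,0,0,0,0]

```text
time: 22.1
tool_pos: [0.6495, -0.0262, 0.0103]
orientation: [2.119, 2.319, -0.001]
wrist_force: [0.4, -0.1, -0.8]
grip_width: 0.0368
```

>>> move_arm:
  targets: [0,0,0.1,0,0,0,0,0,0,0,0,0]

```text
time: 22.3
tool_pos: [0.6498, -0.0262, 0.0099]
orientation: [2.118, 2.318, -0.001]
wrist_force: [-0.4, 0.4, -0.7]
grip_width: 0.0372
```

>>> move_arm:
  targets: [0,0,0.1,0,0,0,0,0,0,0,0,0]

```text
time: 22.5
tool_pos: [0.6499, -0.0262, 0.01]
orientation: [2.118, 2.318, -0.001]
wrist_force: [0.2, 0.5, -0.8]
grip_width: 0.0372
```

>>> move_arm:
  targets: [0,0,0,0,0,0,0,0,0,0,0,0,0,0,0,0,0,0]
  jaw: 5.2

```text
time: 22.8
tool_pos: [0.65, -0.0262, 0.0099]
orientation: [2.118, 2.318, -0.001]
wrist_force: [0.6, 0.7, 0.6]
grip_width: 0.052
```

>>> move_arm:
  targets: [0,0,-1,0,0,0,0,0,-3,0,0,0,0,0,-4,0,0,0,0,0,-2,0,0,0,0,0,0,0,0,0]

```text
time: 23.3
tool_pos: [0.6493, -0.0253, 0.1148]
orientation: [-2.118, -2.32, 0.002]
wrist_force: [-0.5, -0.2, -0.7]
grip_width: 0.0518
```

```bash
python3 plan.py 0.4722 0.034 0.10 -6
```

```text
t 23.3 pos [ 0.6493 -0.0253  0.1148] jaw 95.2 tilt [-0.001 -0.001] w 0.0518 F [-0.5 -0.2 -0.7]  d [-0.1771  0.0593 -0.0148] rows 13
[0.6, -1.3, 0.1, -0.0, 0.0, 7.8, 0.4, -1.4, 0.1, -0.0, 0.0, 7.8, 0.2, -1.4, 0.1, -0.0, 0.0, 7.8, 0.0, -1.4, 0.1, -0.0, 0.0, 7.8, -0.2, -1.4, 0.1, -0.0, 0.0, 7.8, -0.4, -1.4, 0.1, -0.0, 0.0, 7.8, -0.6, -1.3, 0.1, -0.0, 0.0, 7.8, -0.7, -1.2, 0.1, -0.0, 0.0, 7.8]
[-0.9, -1.1, 0.1, -0.0, 0.0, 7.8, -1.0, -1.0, 0.1, -0.0, 0.0, 7.8, -1.2, -0.8, 0.1, -0.0, 0.0, 7.8, -1.3, -0.7, 0.1, -0.0, 0.0, 7.8, -1.3, -0.5, 0.1, -0.0, 0.0, 7.8]
```

>>> move_arm:
  targets: [0.6,-1.3,0.1,0,0,7.8,0.4,-1.4,0.1,0,0,7.8,0.2,-1.4,0.1,0,0,7.8,0,-1.4,0.1,0,0,7.8,-0.2,-1.4,0.1,0,0,7.8,-0.4,-1.4,0.1,0,0,7.8,-0.6,-1.3,0.1,0,0,7.8,-0.7,-1.2,0.1,0,0,7.8]
  jaw: 6.2

```text
time: 24.1
tool_pos: [0.5376, 0.0122, 0.1058]
orientation: [-3.031, -0.823, 0.001]
wrist_force: [-0.0, 0.0, 0.3]
grip_width: 0.0618
```

```bash
python3 plan.py 0.4722 0.034 0.10 -6
```

```text
t 24.1 pos [0.5376 0.0122 0.1058] jaw 30.4 tilt [-0.001 -0.001] w 0.0618 F [-0.   0.   0.3]  d [-0.0654  0.0218 -0.0058] rows 5
[-0.9, -1.0, 0.1, -0.0, 0.0, 7.3, -1.0, -0.9, 0.1, -0.0, 0.0, 7.3, -1.1, -0.8, 0.1, -0.0, 0.0, 7.3, -1.2, -0.6, 0.1, -0.0, 0.0, 7.3, -1.3, -0.5, 0.1, -0.0, 0.0, 7.3]
```

>>> move_arm:
  targets: [-0.9,-1,0.1,0,0,7.3,-1,-0.9,0.1,0,0,7.3,-1.1,-0.8,0.1,0,0,7.3,-1.1,-0.6,0.1,0,0,7,-0.7,-0.3,0.1,0,0,5,0,0,0,0,0,0,0,0,0,0,0,0]

```text
time: 24.8
tool_pos: [0.4752, 0.0344, 0.0995]
orientation: [3.138, -0.135, -0.006]
wrist_force: [-0.3, -0.2, -0.3]
grip_width: 0.0622
```

```bash
python3 plan.py 0.4722 0.034 0.05 -6;python3 - <<'E'
from h import *
for n in("top","side"): cv2.imwrite(f"pics/{n}7.png",eyes.camera(n)[:,:,::-1])
cv2.imwrite("pics/c7.png",cv2.resize(np.hstack([cv2.imread("pics/top7.png")[60:270,60:440],cv2.imread("pics/side7.png")[100:310,100:330]]),None,fx=1.3,fy=1.3))
E
```

```text
t 24.8 pos [0.4752 0.0344 0.0995] jaw -4.9 tilt [-0.004  0.001] w 0.0622 F [-0.3 -0.2 -0.3]  d [-0.003  -0.0004 -0.0495] rows 2
[-0.1, 0.0, 2.5, 0.0, 0.1, 0.5, -0.1, 0.0, 2.5, 0.0, 0.1, 0.5]
```

View pics/c7.png

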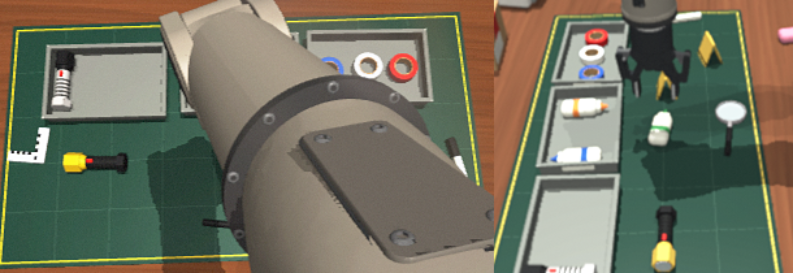

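The orange bottle lies flat near the far end of the glue tray, and the gripper is above the green bottle.

>>> move_arm:
  targets: [-0.1,0,2,0,0.1,0.5,-0.1,0,2,0,0.1,0.5,0,0,1,0,0,0,0,0,0,0,0,0]

```text
time: 25.3
tool_pos: [0.4756, 0.0338, 0.0484]
orientation: [-3.137, 0.158, -0.003]
wrist_force: [-0.2, 0.3, -0.6]
grip_width: 0.0621
```

```bash
python3 plan.py 0.4722 0.034 0.005 -6
```

```text
t 25.3 pos [0.4756 0.0338 0.0484] jaw -5.8 tilt [ 0.002 -0.001] w 0.0621 F [-0.2  0.3 -0.6]  d [-0.0034  0.0002 -0.0434] rows 1
[-0.3, 0.0, 4.3, -0.0, -0.1, 0.2]
```

>>> move_arm:
  targets: [-0.4,0,1.2,0,-0.1,0.2,0,0,1.2,0,0,0,0,0,1,0,0,0,0,0,0.5,0,0,0,0,0,0,0,0,0]

```text
time: 25.8
tool_pos: [0.4724, 0.0341, 0.0071]
orientation: [-3.136, 0.162, -0.002]
wrist_force: [0.3, 0.4, 0.2]
grip_width: 0.0617
```

>>> move_arm:
  targets: [0,0,0.2,0,0,0,0,0,0,0,0,0]

```text
time: 26.0
tool_pos: [0.4725, 0.0343, 0.0051]
orientation: [-3.137, 0.161, -0.002]
wrist_force: [-1.1, 0.4, -1.4]
grip_width: 0.0624
```

>>> move_arm:
  targets: [0,0,0,0,0,0,0,0,0,0,0,0,0,0,0,0,0,0,0,0,0,0,0,0,0,0,0,0,0,0]
  jaw: 3
  force: 30

```text
time: 26.5
tool_pos: [0.4732, 0.0342, 0.0061]
orientation: [-3.136, 0.162, -0.005]
wrist_force: [-0.6, 0.2, -0.6]
grip_width: 0.0372
```

>>> move_arm:
  targets: [0,0,-1,0,0,0,0,0,-2.5,0,0,0,0,0,-4,0,0,0,0,0,-2.5,0,0,0,0,0,0,0,0,0]
  force: 40

```text
time: 27.0
tool_pos: [0.472, 0.0348, 0.1115]
orientation: [-3.136, 0.159, -0.001]
wrist_force: [0.3, 0.8, -1.3]
grip_width: 0.0368
```

```bash
python3 plan.py 0.6398 0.0473 0.11 -84.7
```

```text
t 27.0 pos [0.472  0.0348 0.1115] jaw -5.8 tilt [ 0.001 -0.001] w 0.0368 F [ 0.3  0.8 -1.3]  d [ 0.1678  0.0125 -0.0015] rows 10
[1.7, -0.3, 0.0, -0.0, 0.0, 7.9, 1.6, -0.5, 0.0, -0.0, 0.0, 7.9, 1.5, -0.7, 0.0, -0.0, 0.0, 7.9, 1.4, -0.9, 0.0, -0.0, 0.0, 7.9, 1.3, -1.1, 0.0, -0.0, 0.0, 7.9, 1.1, -1.3, 0.0, -0.0, 0.0, 7.9, 0.9, -1.4, 0.0, -0.0, 0.0, 7.9, 0.7, -1.5, 0.0, -0.0, 0.0, 7.9]
[0.5, -1.6, 0.0, -0.0, 0.0, 7.9, 0.3, -1.7, 0.0, -0.0, 0.0, 7.9]
```

>>> move_arm:
  targets: [1.7,-0.3,0,0,0,7.9,1.6,-0.5,0,0,0,7.9,1.5,-0.7,0,0,0,7.9,1.4,-0.9,0,0,0,7.9,1.3,-1.1,0,0,0,7.9,1.1,-1.3,0,0,0,7.9,0.9,-1.4,0,0,0,7.9,0.7,-1.5,0,0,0,7.9]

```text
time: 27.8
tool_pos: [0.6075, 0.0403, 0.1117]
orientation: [2.551, -1.832, -0.001]
wrist_force: [-0.6, 0.1, -0.5]
grip_width: 0.0373
```

```bash
python3 plan.py 0.6398 0.0473 0.11 -84.7
```

```text
t 27.8 pos [0.6075 0.0403 0.1117] jaw -71.4 tilt [-0.     0.001] w 0.0373 F [-0.6  0.1 -0.5]  d [ 0.0323  0.007  -0.0017] rows 2
[0.2, -1.6, 0.1, 0.0, 0.0, 6.7, -0.0, -1.7, 0.1, 0.0, 0.0, 6.7]
```

>>> move_arm:
  targets: [0.2,-1.6,0.1,0,0,6.5,0,-1.3,0.1,0,0,6,0,0,0,0,0,0,0,0,0,0,0,0]

```text
time: 28.2
tool_pos: [0.6369, 0.0467, 0.1077]
orientation: [2.324, -2.109, -0.004]
wrist_force: [-0.9, -0.3, -0.8]
grip_width: 0.0367
```

```bash
python3 plan.py 0.6398 0.0473 0.04 -84.7
```

```text
t 28.2 pos [0.6369 0.0467 0.1077] jaw -84.4 tilt [0.    0.004] w 0.0367 F [-0.9 -0.3 -0.8]  d [ 0.0029  0.0006 -0.0677] rows 2
[-0.0, -0.2, 3.4, 0.1, -0.0, 0.1, -0.0, -0.2, 3.4, 0.1, -0.0, 0.1]
```

>>> move_arm:
  targets: [0,-0.2,2.5,0.1,0,0.2,0,-0.1,2.5,0.1,0,0,0,0,1.5,0,0,0,0,0,0.7,0,0,0,0,0,0,0,0,0]

```text
time: 28.7
tool_pos: [0.6374, 0.0462, 0.0343]
orientation: [2.334, -2.102, -0.001]
wrist_force: [-0.1, 0.7, 0.3]
grip_width: 0.037
```

```bash
python3 plan.py 0.6398 0.0473 0.010 -84.7;python3 - <<'E'
from h import *
for n in("top","side"): cv2.imwrite(f"pics/{n}8.png",eyes.camera(n)[:,:,::-1])
cv2.imwrite("pics/c8.png",cv2.resize(np.hstack([cv2.imread("pics/top8.png")[60:270,60:440],cv2.imread("pics/side8.png")[100:310,100:330]]),None,fx=1.3,fy=1.3))
E
```

```text
t 28.7 pos [0.6374 0.0462 0.0343] jaw -84.0 tilt [-0.     0.001] w 0.037 F [-0.1  0.7  0.3]  d [ 0.0024  0.0011 -0.0243] rows 1
[-0.1, -0.3, 2.4, 0.0, 0.0, 0.7]
```

View pics/c8.png

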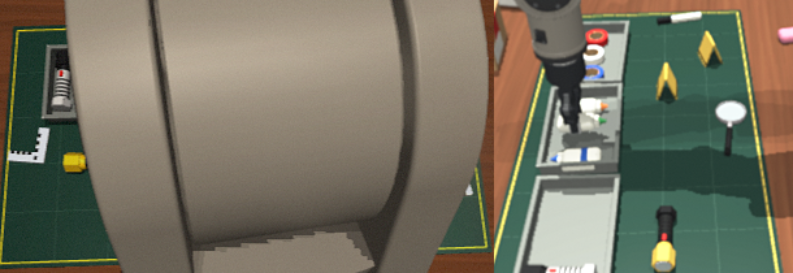

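The green bottle hangs between the orange and blue ones. Both markers are standing. I'll lower it.

>>> move_arm:
  targets: [0,-0.2,1,0,0,0.6,0,0,0.8,0,0,0,0,0,0.1,0,0,0,0,0,0,0,0,0]

```text
time: 29.2
tool_pos: [0.6419, 0.0468, 0.0171]
orientation: [-2.319, 2.114, -0.004]
wrist_force: [-0.3, -0.1, -0.6]
grip_width: 0.037
```

>>> move_arm:
  targets: [0,0,0.2,0,0,0,0,0,0,0,0,0]

```text
time: 29.4
tool_pos: [0.642, 0.0468, 0.0151]
orientation: [-2.319, 2.114, -0.005]
wrist_force: [0.2, -0.2, -1.0]
grip_width: 0.0373
```

```bash
python3 plan.py 0.6398 0.0473 0.010 -84.7
```

```text
t 29.4 pos [0.642  0.0468 0.0151] jaw -84.7 tilt [-0.    -0.004] w 0.0373 F [ 0.2 -0.2 -1. ]  d [-0.0022  0.0005 -0.0051] rows 1
[-0.1, 0.2, 0.5, -0.3, 0.0, 0.0]
```

>>> move_arm:
  targets: [0,0,0.3,-0.3,0,0,0,0,0,0,0,0]

```text
time: 29.6
tool_pos: [0.6421, 0.0468, 0.0121]
orientation: [2.322, -2.116, -0.001]
wrist_force: [0.1, 0.3, -0.4]
grip_width: 0.037
```

>>> move_arm:
  targets: [0,0,0.1,0,0,0,0,0,0,0,0,0]

```text
time: 29.8
tool_pos: [0.6422, 0.0469, 0.0111]
orientation: [2.322, -2.116, -0.001]
wrist_force: [0.2, 0.1, -0.5]
grip_width: 0.0371
```

>>> move_arm:
  targets: [0,0,0.1,0,0,0,0,0,0,0,0,0]

```text
time: 30.0
tool_pos: [0.6422, 0.0468, 0.0101]
orientation: [2.322, -2.116, -0.001]
wrist_force: [-0.2, -0.1, -0.6]
grip_width: 0.0371
```

>>> move_arm:
  targets: [0,0,0.1,0,0,0,0,0,0,0,0,0]

```text
time: 30.2
tool_pos: [0.6424, 0.0468, 0.01]
orientation: [2.322, -2.116, -0.0]
wrist_force: [-0.0, 0.9, 0.1]
grip_width: 0.0371
```

>>> move_arm:
  targets: [0,0,0,0,0,0,0,0,0,0,0,0,0,0,0,0,0,0]
  jaw: 5

```text
time: 30.5
tool_pos: [0.6426, 0.0469, 0.0101]
orientation: [-2.322, 2.116, -0.0]
wrist_force: [-0.5, -0.7, -0.4]
grip_width: 0.0503
```

>>> move_arm:
  targets: [0,0,-1,0,0,0,0,0,-3,0,0,0,0,0,-4,0,0,0,0,0,-2,0,0,0,0,0,0,0,0,0]

```text
time: 31.0
tool_pos: [0.642, 0.0469, 0.1152]
orientation: [2.322, -2.115, -0.002]
wrist_force: [0.2, 0.2, -0.7]
grip_width: 0.0501
```

```bash
python3 plan.py 0.443 0.297 0.11 0
```

```text
t 31.0 pos [0.642  0.0469 0.1152] jaw -84.7 tilt [-0.     0.001] w 0.0501 F [ 0.2  0.2 -0.7]  d [-0.199   0.2501 -0.0052] rows 11
[-2.4, 1.6, 0.1, 0.0, 0.0, -7.7, -2.6, 1.3, 0.0, 0.0, 0.0, -7.7, -2.8, 0.9, 0.0, 0.0, 0.0, -7.7, -2.9, 0.5, 0.0, 0.0, 0.0, -7.7, -2.9, 0.1, 0.0, 0.0, 0.0, -7.7, -2.9, -0.3, 0.0, 0.0, 0.0, -7.7, -2.8, -0.7, 0.0, 0.0, 0.0, -7.7, -2.7, -1.0, 0.0, 0.0, 0.0, -7.7]
[-2.6, -1.4, 0.0, 0.0, 0.0, -7.7, -2.3, -1.7, 0.0, 0.0, 0.0, -7.7, -2.1, -2.0, 0.0, 0.0, 0.0, -7.7]
```

>>> move_arm:
  targets: [-2.4,1.6,0,0,0,-7.7,-2.6,1.3,0,0,0,-7.7,-2.8,0.9,0,0,0,-7.7,-2.9,0.5,0,0,0,-7.7,-2.9,0.1,0,0,0,-7.7,-2.9,-0.3,0,0,0,-7.7,-2.8,-0.7,0,0,0,-7.7,-2.7,-1,0,0,0,-7.7]
  jaw: 6

```text
time: 31.8
tool_pos: [0.491, 0.2287, 0.115]
orientation: [3.086, -0.577, 0.002]
wrist_force: [0.6, 0.2, -0.5]
grip_width: 0.06
```

```bash
python3 plan.py 0.443 0.297 0.11 0
```

```text
t 31.8 pos [0.491  0.2287 0.115 ] jaw -21.2 tilt [0.002 0.002] w 0.06 F [ 0.6  0.2 -0.5]  d [-0.048   0.0683 -0.005 ] rows 3
[-2.3, -1.5, 0.2, 0.0, -0.0, -7.1, -2.1, -1.8, 0.2, 0.0, -0.0, -7.1, -1.9, -2.1, 0.2, 0.0, -0.0, -7.1]
```

>>> move_arm:
  targets: [-2.3,-1.5,0.2,0,0,-7,-2,-1.7,0.2,0,0,-7,-1,-1.5,0.2,0,0,-5,0,0,0,0,0,0,0,0,0,0,0,0]

```text
time: 32.3
tool_pos: [0.4459, 0.2927, 0.1079]
orientation: [3.139, -0.023, -0.002]
wrist_force: [-0.5, 0.1, 0.2]
grip_width: 0.0606
```

```bash
python3 plan.py 0.443 0.297 0.05 0;python3 - <<'E'
from h import *
for n in("top","side"): cv2.imwrite(f"pics/{n}9.png",eyes.camera(n)[:,:,::-1])
cv2.imwrite("pics/c9.png",cv2.resize(np.hstack([cv2.imread("pics/top9.png")[60:270,60:440],cv2.imread("pics/side9.png")[110:320,100:330]]),None,fx=1.3,fy=1.3))
E
```

```text
t 32.3 pos [0.4459 0.2927 0.1079] jaw -0.8 tilt [-0.001  0.002] w 0.0606 F [-0.5  0.1  0.2]  d [-0.0029  0.0043 -0.0579] rows 2
[-0.1, -0.2, 2.9, 0.1, 0.0, -0.4, -0.1, -0.2, 2.9, 0.1, 0.0, -0.4]
```

View pics/c9.png

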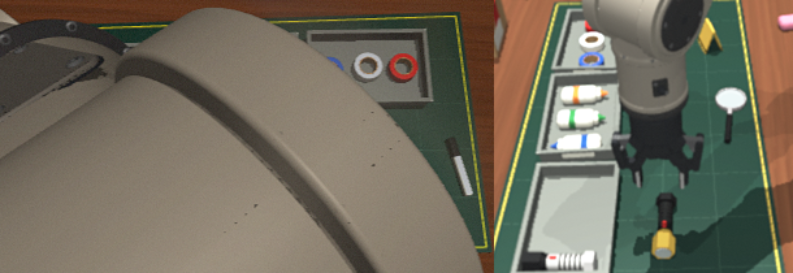

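The three bottles lie side by side in the glue tray (orange, green, blue), and the gripper is above the torch. I'll descend on its barrel.

>>> move_arm:
  targets: [-0.2,-0.3,2.5,0,0,-0.4,-0.1,-0.2,2.2,0,0,-0.4,0,0,1,0,0,0,0,0,0,0,0,0]

```text
time: 32.8
tool_pos: [0.4463, 0.2944, 0.0501]
orientation: [3.139, -0.017, 0.003]
wrist_force: [-0.3, 0.2, 1.2]
grip_width: 0.06
```

```bash
python3 plan.py 0.443 0.297 0.007 0
```

```text
t 32.8 pos [0.4463 0.2944 0.0501] jaw -0.6 tilt [0.002 0.003] w 0.06 F [-0.3  0.2  1.2]  d [-0.0033  0.0026 -0.0431] rows 1
[-0.3, -0.3, 4.3, 0.2, -0.1, -0.6]
```

>>> move_arm:
  targets: [-0.4,-0.3,1.2,0.2,0,-0.6,0,0,1.2,0,0,0,0,0,1,0,0,0,0,0,0.4,0,0,0,0,0,0,0,0,0]

```text
time: 33.3
tool_pos: [0.4435, 0.2972, 0.0105]
orientation: [-3.14, 0.004, -0.006]
wrist_force: [0.5, 0.5, 0.2]
grip_width: 0.06
```

```bash
python3 plan.py 0.443 0.297 0.007 0
```

```text
t 33.3 pos [0.4435 0.2972 0.0105] jaw -0.1 tilt [ 0.004 -0.002] w 0.06 F [0.5 0.5 0.2]  d [-0.0005 -0.0002 -0.0035] rows 1
[-0.1, 0.0, 0.3, -0.1, -0.2, -0.1]
```

>>> move_arm:
  targets: [0,0,0.3,0,-0.2,0,0,0,0,0,0,0]

```text
time: 33.5
tool_pos: [0.4436, 0.2975, 0.0075]
orientation: [-3.14, 0.004, 0.0]
wrist_force: [-0.1, 0.3, -0.1]
grip_width: 0.06
```

>>> move_arm:
  targets: [0,0,0,0,0,0,0,0,0,0,0,0,0,0,0,0,0,0,0,0,0,0,0,0,0,0,0,0,0,0,0,0,0,0,0,0]
  jaw: 1.8
  force: 35

```text
time: 34.1
tool_pos: [0.4442, 0.2976, 0.0084]
orientation: [-3.139, 0.004, -0.002]
wrist_force: [-0.1, 0.1, -1.7]
grip_width: 0.0226
```

>>> move_arm:
  targets: [0,0,-1,0,0,0,0,0,-2.5,0,0,0,0,0,-4,0,0,0,0,0,-2.5,0,0,0,0,0,0,0,0,0]
  force: 60

```text
time: 34.6
tool_pos: [0.4429, 0.2974, 0.1135]
orientation: [-3.14, 0.002, 0.002]
wrist_force: [0.5, -1.3, -1.0]
grip_width: 0.022
```

```bash
python3 plan.py 0.608 0.253 0.11 2.9;python3 - <<'E'
from h import *
for n in("top","side"): cv2.imwrite(f"pics/{n}10.png",eyes.camera(n)[:,:,::-1])
cv2.imwrite("pics/c10.png",cv2.resize(np.hstack([cv2.imread("pics/top10.png")[60:270,60:440],cv2.imread("pics/side10.png")[110:320,100:330]]),None,fx=1.3,fy=1.3))
E
```

```text
t 34.6 pos [0.4429 0.2974 0.1135] jaw -0.1 tilt [-0.001 -0.002] w 0.022 F [ 0.5 -1.3 -1. ]  d [ 0.1651 -0.0444 -0.0035] rows 4
[4.1, 1.1, 0.1, -0.0, 0.0, -0.7, 4.1, 1.2, 0.1, -0.0, 0.0, -0.7, 4.1, 1.2, 0.1, -0.0, 0.0, -0.7, 4.1, 1.3, 0.1, -0.0, 0.0, -0.7]
```

View pics/c10.png

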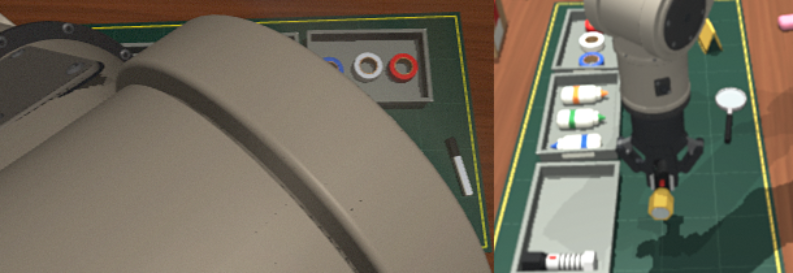

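>>> move_arm:
  targets: [3,0.8,0,0,0,-0.7,4,1.1,0,0,0,-0.7,4,1.1,0,0,0,-0.7,3,0.8,0,0,0,-0.7,1,0.3,0,0,0,0,0,0,0,0,0,0,0,0,0,0,0,0]

```text
time: 35.4
tool_pos: [0.5926, 0.2558, 0.1019]
orientation: [3.135, 0.083, -0.022]
wrist_force: [-0.4, -0.7, -0.8]
grip_width: 0.0221
```

```bash
python3 plan.py 0.608 0.253 0.05 2.9;python3 - <<'E'
from h import *
for n in("top","side"): cv2.imwrite(f"pics/{n}11.png",eyes.camera(n)[:,:,::-1])
cv2.imwrite("pics/c11.png",cv2.resize(np.hstack([cv2.imread("pics/top11.png")[60:270,60:260],cv2.imread("pics/side11.png")[130:340,90:270]]),None,fx=2,fy=2))
E
```

```text
t 35.4 pos [0.5926 0.2558 0.1019] jaw 3.0 tilt [-0.014  0.005] w 0.0221 F [-0.4 -0.7 -0.8]  d [ 0.0154 -0.0028 -0.0519] rows 2
[0.8, 0.2, 2.6, 0.1, 0.4, 0.1, 0.8, 0.2, 2.6, 0.1, 0.4, 0.1]
```

View pics/c11.png

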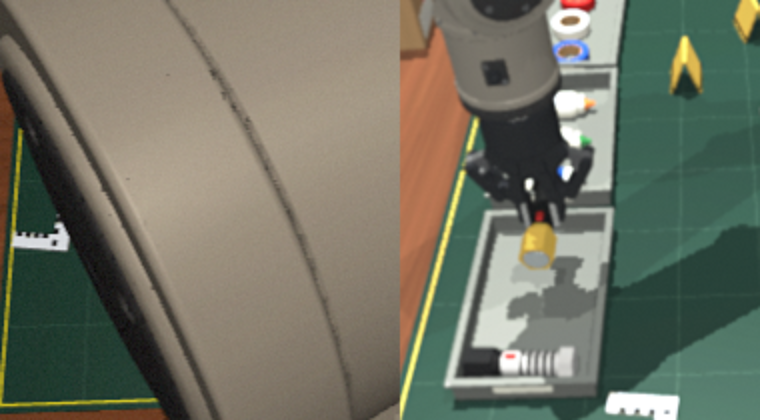

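>>> move_arm:
  targets: [0.8,0.2,2,0.2,0.7,0,0.7,0.1,2,0,0,0,0,0,1,0,0,0,0,0,0,0,0,0]

```text
time: 35.9
tool_pos: [0.6049, 0.2561, 0.0511]
orientation: [3.139, 0.091, -0.002]
wrist_force: [0.4, 0.2, -1.0]
grip_width: 0.0222
```

```bash
python3 plan.py 0.608 0.253 0.0125 2.9
```

```text
t 35.9 pos [0.6049 0.2561 0.0511] jaw 3.3 tilt [-0.001  0.001] w 0.0222 F [ 0.4  0.2 -1. ]  d [ 0.0031 -0.0031 -0.0386] rows 1
[0.3, 0.3, 3.9, 0.1, 0.1, 0.4]
```

>>> move_arm:
  targets: [0.3,0.3,1.2,0.1,0,0.4,0,0,1.2,0,0,0,0,0,0.6,0,0,0,0,0,0.2,0,0,0,0,0,0,0,0,0]

```text
time: 36.4
tool_pos: [0.6078, 0.2538, 0.0169]
orientation: [-3.139, -0.08, 0.002]
wrist_force: [-0.4, 0.4, -1.0]
grip_width: 0.022
```

```bash
python3 plan.py 0.608 0.253 0.0125 2.9
```

```text
t 36.4 pos [0.6078 0.2538 0.0169] jaw 2.9 tilt [-0.001 -0.001] w 0.022 F [-0.4  0.4 -1. ]  d [ 0.0002 -0.0008 -0.0044] rows 1
[0.0, 0.1, 0.4, -0.1, 0.1, 0.0]
```

>>> move_arm:
  targets: [0,0,0.3,0,0,0,0,0,0,0,0,0]

```text
time: 36.6
tool_pos: [0.608, 0.254, 0.0142]
orientation: [-3.139, -0.08, 0.001]
wrist_force: [-0.3, -0.6, -0.9]
grip_width: 0.0214
```

>>> move_arm:
  targets: [0,0,0.1,0,0,0,0,0,0,0,0,0]

```text
time: 36.8
tool_pos: [0.6082, 0.2541, 0.0137]
orientation: [-3.139, -0.08, 0.0]
wrist_force: [0.1, -0.4, -1.6]
grip_width: 0.022
```

>>> move_arm:
  targets: [0,0,0.1,0,0,0,0,0,0,0,0,0]

```text
time: 37.0
tool_pos: [0.6084, 0.2542, 0.0129]
orientation: [-3.139, -0.08, -0.0]
wrist_force: [0.2, -1.4, -1.0]
grip_width: 0.0218
```

>>> move_arm:
  targets: [0,0,0.1,0,0,0,0,0,0,0,0,0]

```text
time: 37.2
tool_pos: [0.6087, 0.2543, 0.0125]
orientation: [-3.139, -0.08, -0.001]
wrist_force: [0.3, 0.4, -0.9]
grip_width: 0.022
```

>>> move_arm:
  targets: [0,0,0.1,0,0,0,0,0,0,0,0,0]

```text
time: 37.4
tool_pos: [0.6089, 0.2544, 0.0126]
orientation: [-3.139, -0.08, -0.003]
wrist_force: [0.8, 0.0, -1.2]
grip_width: 0.0218
```

>>> move_arm:
  targets: [0,0,0.1,0,0,0,0,0,0,0,0,0]

```text
time: 37.6
tool_pos: [0.6091, 0.2546, 0.0125]
orientation: [-3.139, -0.08, -0.004]
wrist_force: [-0.3, 0.3, -1.4]
grip_width: 0.0222
```

```bash
python3 - <<'E'
from h import *
cv2.imwrite(f"pics/side12.png",eyes.camera("side")[:,:,::-1])
cv2.imwrite("pics/c12.png",cv2.resize(cv2.imread("pics/side12.png")[190:340,90:270],None,fx=4,fy=4,interpolation=cv2.INTER_CUBIC))
E
```

```text
(no output)
```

View pics/c12.png

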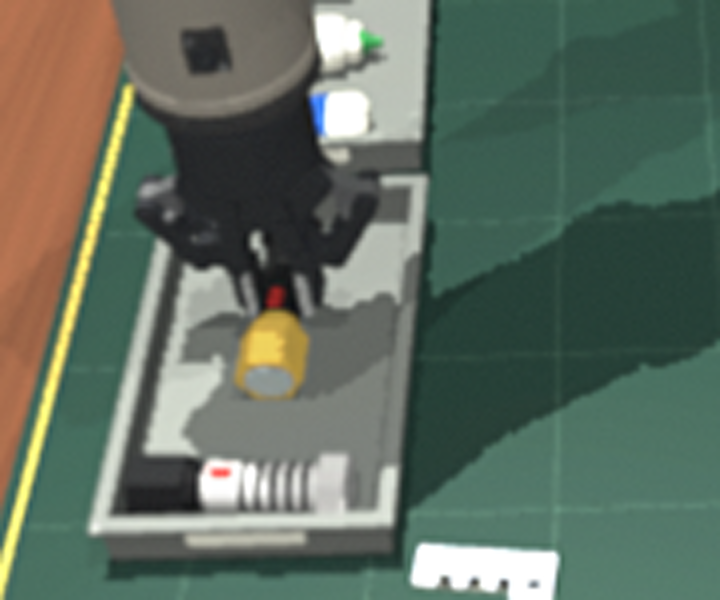

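The torch rests on the tray floor. I'll open the jaws, lift, and clear the view.

>>> move_arm:
  targets: [0,0,0,0,0,0,0,0,0,0,0,0,0,0,0,0,0,0]
  jaw: 5

```text
time: 37.95
tool_pos: [0.6092, 0.2546, 0.012]
orientation: [-3.139, -0.08, -0.004]
wrist_force: [-0.3, -0.1, 1.0]
grip_width: 0.0496
```

>>> move_arm:
  targets: [0,0,-1,0,0,0,0,0,-3,0,0,0,0,0,-4,0,0,0,0,0,-4.5,0,0,0,0,0,-3,0,0,0,0,0,0,0,0,0]

```text
time: 38.55
tool_pos: [0.6079, 0.2546, 0.1748]
orientation: [-3.138, -0.082, -0.0]
wrist_force: [1.3, -0.2, 0.1]
grip_width: 0.0499
```

```bash
python3 - <<'E'
from h import *
o=robot.get_obs();print(o['time'],o['tool_pos'])
for n in("top","side"): cv2.imwrite(f"pics/{n}13.png",eyes.camera(n)[:,:,::-1])
cv2.imwrite("pics/c13.png",cv2.resize(np.hstack([cv2.imread("pics/top13.png")[60:360,60:440],cv2.imread("pics/side13.png")[80:380,80:330]]),None,fx=1.26,fy=1.26))
E
```

```text
38.55 [0.6079271  0.25460265 0.17484033]
```

View pics/c13.png

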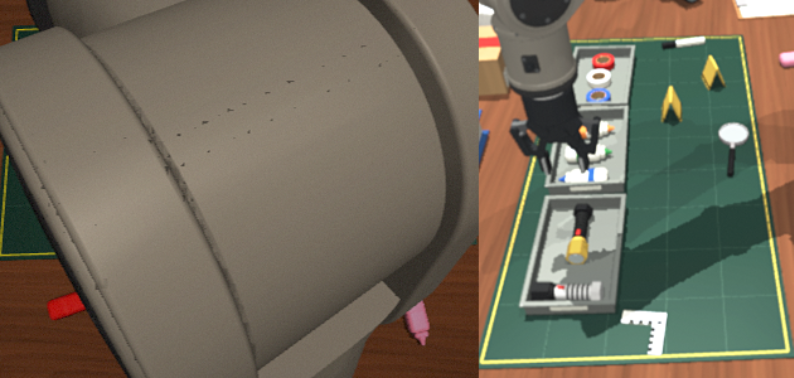

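```bash
python3 plan.py 0.47 -0.42 0.22 -40
```

```text
t 38.65 pos [0.6067 0.2537 0.171 ] jaw 3.0 tilt [-0.004 -0.   ] w 0.0496 F [-0.1 -0.3 -0.3]  d [-0.1367 -0.6737  0.049 ] rows 15
[-1.1, 4.4, -0.3, 0.0, 0.0, 2.9, -0.9, 4.5, -0.3, 0.0, 0.0, 2.9, -0.7, 4.5, -0.3, 0.0, 0.0, 2.9, -0.5, 4.6, -0.3, 0.0, 0.0, 2.9, -0.2, 4.6, -0.3, 0.0, 0.0, 2.9, -0.0, 4.6, -0.3, 0.0, 0.0, 2.9, 0.2, 4.6, -0.3, 0.0, 0.0, 2.9, 0.4, 4.6, -0.3, 0.0, 0.0, 2.9]
[0.7, 4.5, -0.3, 0.0, 0.0, 2.9, 0.9, 4.5, -0.3, 0.0, 0.0, 2.9, 1.1, 4.4, -0.3, 0.0, 0.0, 2.9, 1.3, 4.4, -0.3, 0.0, 0.0, 2.9, 1.6, 4.3, -0.3, 0.0, 0.0, 2.9, 1.8, 4.2, -0.3, 0.0, 0.0, 2.9, 2.0, 4.1, -0.3, 0.0, 0.0, 2.9]
```

>>> move_arm:
  targets: [-1,3,-0.5,0,0,2.9,-0.9,4.5,-0.5,0,0,2.9,-0.7,4.5,-0.5,0,0,2.9,-0.5,4.5,-0.5,0,0,2.9,-0.2,4.5,-0.5,0,0,2.9,0,4.5,-0.5,0,0,2.9,0.2,4.5,-0.5,0,0,2.9,0.4,4.5,-0.5,0,0,2.9]

```text
time: 39.45
tool_pos: [0.5246, -0.093, 0.2017]
orientation: [3.091, -0.558, -0.032]
wrist_force: [1.3, 0.3, 0.1]
grip_width: 0.05
```

>>> move_arm:
  targets: [0.7,4.5,-0.3,0,0,2.9,0.9,4.5,-0.3,0,0,2.9,1.1,4.4,-0.3,0,0,2.9,1.3,4.2,-0.3,0,0,2.9,1.5,3.5,-0.3,0,0,2.9,1,2,0,0,0,0,0,0,0,0,0,0,0,0,0,0,0,0]

```text
time: 40.25
tool_pos: [0.4648, -0.3446, 0.2083]
orientation: [2.982, -0.977, -0.055]
wrist_force: [-0.5, 0.7, -0.6]
grip_width: 0.05
```

```bash
python3 - <<'E'
from h import *
o=robot.get_obs();print(o['time'],o['tool_pos'])
for n in("top","side"): cv2.imwrite(f"pics/{n}14.png",eyes.camera(n)[:,:,::-1])
cv2.imwrite("pics/c14.png",cv2.resize(np.hstack([cv2.imread("pics/top14.png")[60:360,60:440],cv2.imread("pics/side14.png")[80:380,80:330]]),None,fx=1.26,fy=1.26))
for f,bs,n in (("top",((280,165,320,195),(330,200,372,235)),"top"),("side",((222,145,245,180),(253,120,280,155)),"side")):
  for b in bs:
    r=[]
    for k in ("0","14"):
        h=cv2.cvtColor(cv2.imread(f"pics/{f}{k}.png"),cv2.COLOR_BGR2HSV).astype(int)
        m=(h[...,0]>18)&(h[...,0]<34)&(h[...,1]>130)&(h[...,2]>100)
        p,st=big(m,b); r.append((p.mean(0).round(1).tolist(),len(p)))
    print(f,r)
E
```

```text
40.25 [ 0.46480387 -0.34463878  0.20826446]
top [([298.6, 180.4], 379), ([298.6, 180.3], 382)]
top [([351.1, 218.0], 401), ([351.2, 218.0], 395)]
side [([232.8, 161.8], 217), ([232.8, 161.5], 225)]
side [([263.7, 137.0], 212), ([263.6, 137.6], 210)]
```

View pics/c14.png

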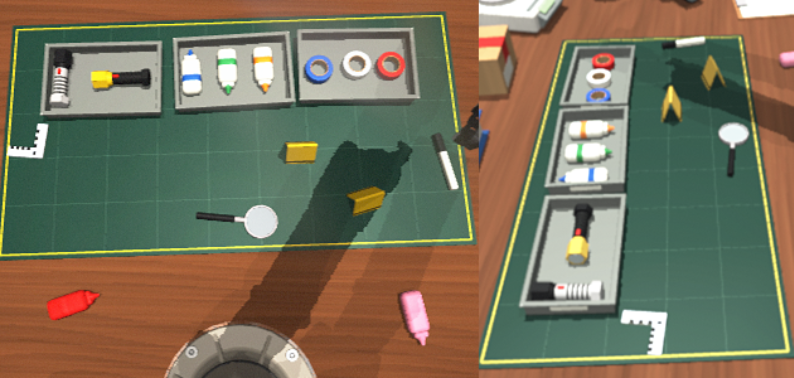

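All five things lie flat in the right trays, clear of each other. The markers, magnifier, pen and look-alike bottles are where they were.

>>> move_arm:
  targets: [0,0,0,0,0,0,0,0,0,0,0,0,0,0,0,0,0,0]

```text
time: 40.65
tool_pos: [0.4661, -0.3412, 0.2082]
orientation: [2.985, -0.969, -0.056]
wrist_force: [0.1, 0.2, 0.7]
grip_width: 0.0501
```

```bash
python3 -c "
from bench import robot
print(robot.finish_job())"
```

```text
the job is handed in; nothing more can be done
None
```

All five things are sorted and the job was handed in at about 41 s. Both tape rolls, both glue bottles and the torch are in the trays of their kind. Each was lowered until it stopped on the tray floor, then let go.

- **Placing:** the last pictures from both cameras show all five lying flat, not on or against anything else. The look-alike bottles, magnifier and pen are where they were.
- **Markers:** both yellow markers are still standing, and moved by at most 0.6 px in either view.
- **Force:** the wrist readings never rose above about 2 N, close to sensor noise. Floor contact was therefore judged mainly from the height no longer dropping.
- **Disagreements:** the tray rims measured about 8 mm too long each way in the top picture, so I used only their centres and angles. The two cameras differed by up to 5 mm on where things lay. Neither caused trouble, and no check failed.

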